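Load the wash box on the shaker

ROBOT

A 6-joint arm with a two-finger parallel gripper is mounted at the origin on the work surface. World frame = base frame: x ahead of the robot, y to its left, z up, the work surface at z = 0. Lengths are in mm, angles in rad, forces in N, time in s.
With the tool pointing down it reaches from about 350 to 975 mm from the base axis. Payload 7.1 kg.
Tool frame: the origin (TCP) lies midway between the tips of the shut fingers; the grasp point (between the pads) lies 19 mm behind it; z points along the fingers, y is the line along which they close (so a half turn about z gives the same grasp; the last joint's range is limited). The gripper opens to 88 mm and grips with 3 to 60 N. Pads are 20 mm wide; open, the fingers measure 115 mm over their backs; the gripper's body (75 mm by 178 mm) begins 61 mm behind the grasp point.
Start: joints at [-1.196, 0.423, 1.63, -0, 1.089, -0.019], TCP at [239.828, -577.137, 222.675] pointing down, gripper open.
Joint ranges: [-3, 3], [-0.9, 2.11], [0.09, 2.58], [-1.31, 4.45], [0.11, 2.69], [-2.54, 2.54]. Speed limits (rad/s): [2.39, 2.39, 3.01, 3.14, 3.14, 3.14].

INTERFACE

Orientations are given as a rotation vector (axis times angle).
In Python, from workcell import ctrl gives the robot as it stands.
- The arm moves only by the shell command python3 -m pendant 'ROWS'. ROWS is a JSON object of lists of equal length, an entry for each row: "grip": the opening, from -1 (shut) to 1 (fully open); "linear": the shift along the tool's x, y, z in mm, a list of three; "angular": the turn, a rotation vector about the tool's x, y, z in rad, a list of three. In form: {"grip": [grip, ...], "linear": [[tx, ty, tz], ...], "angular": [[ax, ay, az], ...]}. A call has 1 to 12 rows; each row shifts and turns the commanded pose from where the row before left it, along the tool's axes as they then stand; what a row does not reach is not made up. A row lasts 1/12 s, in which the tool goes at most 41.7 mm and 7.16 degrees, less where a joint would pass 70% of its speed; a pose out of reach is approached as far as the arm can. A call with a gripper value outside its range is refused whole. The fingers move at their own pace and stop on an object; the grip force is fixed at half the most. Time passes only in rows, so rows that do not move let the fingers close. It gives the time, the measured TCP pose, the force, the opening and the grip force at its end, in the units of the state.
- ctrl.get_obs(): the state, without advancing time (a new reading comes with each control period).
- ctrl.get_image(name): name is "scene" or "top" or "wrist"; returns the picture (400x640x3 uint8, red, green, blue); there is no depth.
- ctrl.camera_params(name): a dict with "vfov" (degrees; the focal length in pixels is half the picture's height over the tangent of half this angle, whatever the lens; pixels are square), "cx", "cy" (the principal point, pixels), "R" (3x3) and "t" (3): a world point X has camera coordinates R X + t; the wrist camera has in their place "T_tool_cam" (4x4, takes a point from camera to tool coordinates, whose origin is the TCP and whose axes are the flange's). Camera axes: x right, y down, z forward; pixel columns grow to the right and rows downward; lengths in mm; the calibration is good to about 2 mm. A picture is of the moment at which its call begins: read the wrist's pose just before it. camera_params takes no time and is no camera call.
- ctrl.close_job(): hands the job in; it is judged then, once.
The state is a dict: "t": time; "qpos": joint angles; "qvel": joint speeds; "joint_torque": joint torques, N m; "ee_pos": TCP position; "orientation": TCP orientation; "ft_force": force on the tool from outside, world axes, zero at the start; "moment": the same for the moment, N m; "width": finger opening in mm; "grasp_force": force on a finger pad.
Only numpy, scipy, OpenCV 4.12 (cv2) and the standard library are available. Lean on these libraries where they do the work, as an engineer would, in place of code of your own. Each camera call takes 0.05 s, during which the arm holds its last target. There are 200 camera calls.

TASK

Get the shaker ready for a wash: before anything is loaded, switch it off by turning its dial fully anticlockwise to the stop. Then tip all the stir bars out of the steel cup into the blue wash box on the platform, stand the empty cup upright on the black draining mat with its whole foot on it, and put every loose orange screw cap from the bench into the box as well. At the end the loaded box must sit square and flush in the corner of the platform's fence, touching both sides, with the dial still at off and the small bottle and the green-lidded box left where they are.

Things in the scene. Friction and masses are not known exactly. Their poses are not given: they have to be found in the camera images.
- shaker: Fixed shaker, housing 280 (x) x 360 (y) mm, top 55 mm above the bench. Origin: centre of underside; x away from the robot, y left. Platform, top 80 mm above the bench, spans x -130..130, y -50..170 mm. Fence 22 mm high, 8 thick, on its far and left edges only, inner faces at x = 122, y = 162 mm: box home at x = 32, y = 97. Dial on the right-hand ledge.
- dial (a joint): Angle of the shaker's dial, rad: 0 at its anticlockwise stop (off), growing clockwise seen from above, up to 4.2. It turns about a vertical axis with light friction (0.04 N m) and stays where it is left.
- dial_grip (a point): On the dial's axis, 92 mm above the bench. Dial: black disc, 56 mm diameter, with an upright bar across it to pinch from above: 53 mm long, 14 mm thick, from 69 to 99 mm above the bench. The bar lies along the shaker's x at dial 0 and turns with the dial (bar yaw = shaker yaw - dial angle); so do this point's axes, x along the bar.
- washbox: Blue open plastic box standing loose on the platform, 180 (x) x 130 (y) x 70 mm high, walls and floor 4 mm, about 0.35 kg. Origin: centre of the underside.
- cup: Plain steel cup, open at the top, 95 mm high, 66 mm diameter at the foot and 69 mm at the rim, wall 2.5 mm, about 0.11 kg, with a black rubber sleeve 18 to 64 mm above the foot to grip it by (grip well below the middle, or it swings in the fingers). It holds the stir bars. Origin: centre of the underside, z towards the mouth.
- cup_rim (a point): Centre of the cup's mouth, 95 mm above its origin.
- mat: Black rubber draining mat, fixed, 150 x 150 x 4 mm. Origin: centre of the underside; sides along its x and y.
- bar1: White slippery PTFE stir bar, 40 mm long, 15 mm diameter with round ends, in the cup at the start (3 to 6 of the six bars are present). Origin: its middle; z along its length.
- bar2: White slippery PTFE stir bar, 40 mm long, 15 mm diameter with round ends, in the cup at the start (3 to 6 of the six bars are present). Origin: its middle; z along its length.
- bar3: White slippery PTFE stir bar, 40 mm long, 15 mm diameter with round ends, in the cup at the start (3 to 6 of the six bars are present). Origin: its middle; z along its length.
- bar4: White slippery PTFE stir bar, 40 mm long, 15 mm diameter with round ends, in the cup at the start (3 to 6 of the six bars are present). Origin: its middle; z along its length.
- bar5: White slippery PTFE stir bar, 40 mm long, 15 mm diameter with round ends, in the cup at the start (3 to 6 of the six bars are present). Origin: its middle; z along its length.
- bar6: White slippery PTFE stir bar, 40 mm long, 15 mm diameter with round ends, in the cup at the start (3 to 6 of the six bars are present). Origin: its middle; z along its length.
- cap1: Orange bottle screw cap, a closed disc of 53 mm diameter and 25 mm height, lying on the bench (two or all three of the caps are present). Origin: centre of the underside.
- cap2: Orange bottle screw cap, a closed disc of 53 mm diameter and 25 mm height, lying on the bench (two or all three of the caps are present). Origin: centre of the underside.
- cap3: Orange bottle screw cap, a closed disc of 53 mm diameter and 25 mm height, lying on the bench (two or all three of the caps are present). Origin: centre of the underside.
- jar: Bystander: small white lab bottle with blue cap, 76 mm diameter, 90 mm high. Origin: centre of the underside.
- tipbox: Bystander: white box with green lid, 125 x 90 x 80 mm. Origin: centre of the underside.
Not all that is in view belongs to the job. There is more than one size of the washbox; the one meant has the size given above. What is shaped like the cap2 but purple is not meant.

How it is judged (in metres and radians):
On the way, in this order (a step that is already met when the one before it is completed fails the run):
1. the dial is at its anticlockwise stop while the caps still lie on the bench (value of joint dial below 0.06 rad and height (world z) of each of cap1, cap2, cap3 below 0.05 m), for 0.2 s.
2. the cup is tipped over the wash box (angle between cup's own z axis and vertical above 1.1 rad and horizontal distance between cup_rim and washbox below 0.11 m and height (world z) of cup above 0.12 m), for 0.1 s.
At the end, for the whole second after the job is handed in: Dial within 0.06 rad of its anticlockwise stop; all bars and caps in the box below its rim; box on the platform within 3 mm of both fence faces, square within 0.03 rad; cup upright (0.08 rad), foot wholly on the mat (centre within 42 mm along each side); all at rest (value of joint dial below 0.06 rad and x of bar1 in the frame of washbox between -0.088 and 0.088 m and y of bar1 in the frame of washbox between -0.063 and 0.063 m and z of bar1 in the frame of washbox between 0 and 0.07 m and x of bar2 in the frame of washbox between -0.088 and 0.088 m and y of bar2 in the frame of washbox between -0.063 and 0.063 m and z of bar2 in the frame of washbox between 0 and 0.07 m and x of bar3 in the frame of washbox between -0.088 and 0.088 m and y of bar3 in the frame of washbox between -0.063 and 0.063 m and z of bar3 in the frame of washbox between 0 and 0.07 m and x of bar4 in the frame of washbox between -0.088 and 0.088 m and y of bar4 in the frame of washbox between -0.063 and 0.063 m and z of bar4 in the frame of washbox between 0 and 0.07 m and x of bar5 in the frame of washbox between -0.088 and 0.088 m and y of bar5 in the frame of washbox between -0.063 and 0.063 m and z of bar5 in the frame of washbox between 0 and 0.07 m and x of bar6 in the frame of washbox between -0.088 and 0.088 m and y of bar6 in the frame of washbox between -0.063 and 0.063 m and z of bar6 in the frame of washbox between 0 and 0.07 m and x of cap1 in the frame of washbox between -0.088 and 0.088 m and y of cap1 in the frame of washbox between -0.063 and 0.063 m and z of cap1 in the frame of washbox between 0 and 0.07 m and x of cap2 in the frame of washbox between -0.088 and 0.088 m and y of cap2 in the frame of washbox between -0.063 and 0.063 m and z of cap2 in the frame of washbox between 0 and 0.07 m and x of cap3 in the frame of washbox between -0.088 and 0.088 m and y of cap3 in the frame of washbox between -0.063 and 0.063 m and z of cap3 in the frame of washbox between 0 and 0.07 m and x of washbox in the frame of shaker above 0.029 m and y of washbox in the frame of shaker above 0.094 m and z of washbox in the frame of shaker between 0.076 and 0.084 m and angle between the x axis of washbox and the x axis of shaker, either way round below 0.03 rad and x of cup in the frame of mat between -0.042 and 0.042 m and y of cup in the frame of mat between -0.042 and 0.042 m and z of cup in the frame of mat below 0.009 m and angle between cup's own z axis and vertical below 0.08 rad and linear speed of each of cup, washbox, cap1, cap2, cap3, bar1, bar2, bar3, bar4, bar5, bar6 below 0.02 m/s); the robot touches nothing.
It fails at once if the small bottle or the green-lidded box is shifted by more than 30 mm (distance of any of jar, tipbox from where it was at the start of the episode above 0.03 m).
It fails at once if the small bottle or the green-lidded box is tipped over (angle between any of jar, tipbox's own z axis and vertical above 0.35 rad).
Of bar1, bar2, bar3, bar4, bar5, bar6 only 3 to 6 are there at a start; the rules pass over those that are not, and their reading is None.
Of cap1, cap2, cap3 only 2 to 3 are there at a start; the rules pass over those that are not, and their reading is None.
At some moment in a run one of washbox, cap1, cap2, cap3 may be knocked a few centimetres aside while the robot is not near it.
It also fails if it takes over 210 s, if anything falls off the work surface, if the arm or the gripper's body presses on something with over 40 N, if the wrist force passes 120 N, or if a joint passes its speed limit or range.

## Working session

There is one attempt and no reset: what is moved stays moved. The work goes in short steps, Python scripts to look and compute and a shell command to move; the robot and the scene stay as the last step left them, time stands still between calls to the robot, and variables do not carry over. Pictures are saved under pics/ and viewed, at most 14 in all, crops included, and the job is handed in when it is done.

```bash
ls; mkdir -p pics; python3 - <<'E'
from workcell import ctrl
import cv2,numpy as np
o=ctrl.get_obs(); print(o)
for n in("scene","top","wrist"):
    im=ctrl.get_image(n); cv2.imwrite(f"pics/{n}0.png",im[:,:,::-1]); print(n,ctrl.camera_params(n))
E
```

```text
pics
{'t': 0.0, 'qpos': array([-1.19599157e+00,  4.23871222e-01,  1.63067892e+00, -2.12792642e-05,
        1.08861733e+00, -1.90164970e-02]), 'qvel': array([ 1.01300938e-04,  4.55535481e-05,  2.94184681e-04, -9.92315698e-04,
        2.13811812e-03, -1.63009964e-03]), 'joint_torque': array([ 2.24141499e-03, -5.44622862e+01, -2.73670113e+01,  6.44716923e-02,
        2.28320021e-02, -1.37287293e-04]), 'ee_pos': array([ 239.62833854, -576.62999595,  221.88709409]), 'orientation': array([-3.07936365e+00, -6.14335690e-01,  4.66646832e-04]), 'ft_force': array([ 0.15028919, -0.9488809 , -0.30915552]), 'moment': array([0.01497128, 0.03141397, 0.00126963]), 'grasp_force': 0.0, 'width': 88.22900287722614}
scene {'vfov': 46.55579953832117, 'cx': 320.22239560592664, 'cy': 204.14525305453236, 'R': array([[-0.04153342,  0.9989923 , -0.0170105 ],
       [ 0.81124817,  0.02378003, -0.58421821],
       [-0.58322499, -0.03806431, -0.81141834]]), 't': array([   5.95059533, -369.7550817 , 1686.0645216 ])}
top {'vfov': 54.32967432886093, 'cx': 322.7680680417482, 'cy': 195.06488421057242, 'R': array([[-0.03791495, -0.99927583,  0.00320537],
       [-0.97916101,  0.03651092, -0.19977655],
       [ 0.19951485, -0.01071309, -0.97983624]]), 't': array([  30.86411096,  533.60830277, 1343.25546106])}
wrist {'vfov': 61.872075168345546, 'cx': 318.1393619462187, 'cy': 196.47911046947254, 'T_tool_cam': array([[-1.43467543e-03, -9.55246928e-01, -2.95806098e-01,
         8.19875640e+01],
       [ 9.99998855e-01, -1.22835297e-03, -8.83326567e-04,
        -8.19408510e-01],
       [ 4.80440692e-04, -2.95807026e-01,  9.55247597e-01,
        -1.61244271e+02],
       [ 0.00000000e+00,  0.00000000e+00,  0.00000000e+00,
         1.00000000e+00]])}
```

View pics/top0.png

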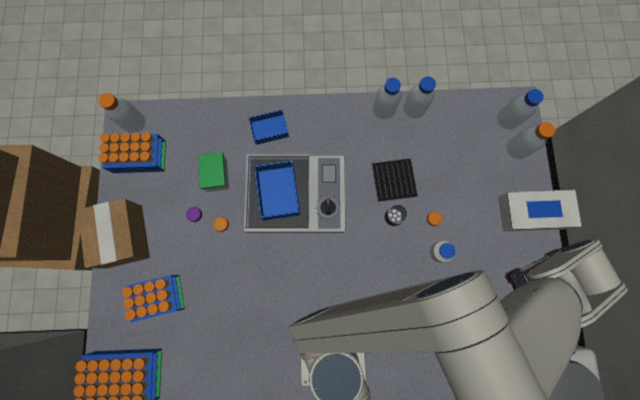

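View pics/scene0.png

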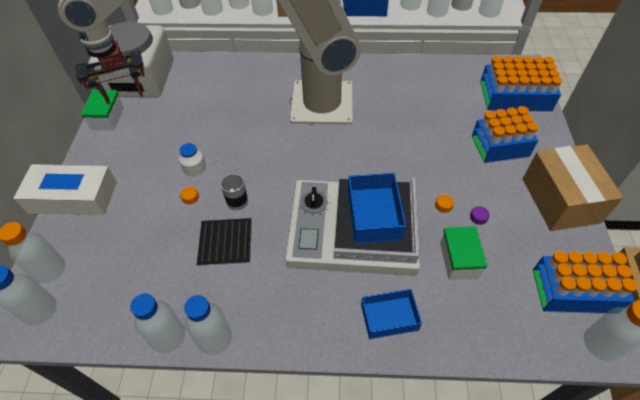

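The top view shows the shaker at (295,193) with the box on it, dial (328,206), cup with bars (396,215), mat (395,180). Orange caps are at (220,224) and (435,218), a purple decoy at (194,214), the tipbox at (211,170) and the jar at (444,252). The scene view agrees: cup (234,192), mat (225,241), caps (189,195) and (445,204).

```bash
cat > h.py <<'E'
import numpy as np,cv2
from scipy.spatial.transform import Rotation as Ro
from workcell import ctrl
def grab(n,save=None):
    o=ctrl.get_obs(); im=ctrl.get_image(n)[:,:,::-1].copy()
    if save: cv2.imwrite(f"pics/{save}.png",im)
    p=ctrl.camera_params(n)
    if n=="wrist":
        T=np.eye(4);T[:3,:3]=Ro.from_rotvec(o["orientation"]).as_matrix();T[:3,3]=o["ee_pos"]
        C=T@np.array(p["T_tool_cam"])
    else:
        C=np.eye(4);C[:3,:3]=p["R"].T;C[:3,3]=-p["R"].T@p["t"]
    return im,(C,200/np.tan(np.radians(p["vfov"])/2),p["cx"],p["cy"])
def ray(cam,u,v):
    C,f,cx,cy=cam; d=C[:3,:3]@np.array([(u-cx)/f,(v-cy)/f,1]); return C[:3,3],d/np.linalg.norm(d)
def plane(cam,u,v,z):
    c,d=ray(cam,u,v); return (c+d*(z-c[2])/d[2])
def tri(ca,a,cb,b):
    p,d=ray(ca,*a);q,e=ray(cb,*b)
    s,t=np.linalg.lstsq(np.c_[d,-e],q-p,rcond=None)[0]
    P,Q=p+s*d,q+t*e
    return (P+Q)/2,np.linalg.norm(P-Q)
def mask(im,lo,hi):
    return cv2.inRange(cv2.cvtColor(im,cv2.COLOR_BGR2HSV),np.array(lo),np.array(hi))
ORANGE=((5,150,90),(18,255,255));BLUE=((105,120,40),(125,255,255));GREEN=((50,120,40),(80,255,255))
def blobs(m,amin=30,amax=1e9):
    n,l,s,c=cv2.connectedComponentsWithStats(m)
    return [(c[i].round(1),s[i,4],s[i,:4]) for i in range(1,n) if amin<=s[i,4]<=amax]
E
python3 - <<'E'
from h import *
np.set_printoptions(precision=1,suppress=True)
for n in("top","scene"):
    im,cam=grab(n)
    for nm,c in(("or",ORANGE),("bl",BLUE),("gr",GREEN)):
        for b in blobs(mask(im,*c),60): print(n,nm,b[0],b[1],b[2],plane(cam,*b[0],25)[:2])
t,ct=grab("top");s,cs=grab("scene")
print("jar",tri(ct,(447,251),cs,(188,151)))
print("dial",tri(ct,(328,206),cs,(314,194)))
print("cup rim",tri(ct,(396,215),cs,(234,183)))
print("mat",plane(ct,395,180,4),plane(cs,225,241,4))
for u,v in((247,155),(344,155),(345,231),(246,231)): print("housing",plane(ct,u,v,55))
cv2.imwrite("pics/tz.png",cv2.resize(t[140:270,180:470],None,fx=2.75,fy=2.75,interpolation=cv2.INTER_CUBIC))
E
```

```text
top or [106.4 100. ] 185 [99 93 16 15] [943.9 827.5]
top or [546.4 129.4] 193 [538 122  17  16] [ 762.9 -847.8]
top or [124.5 147. ] 1133 [ 99 132  52  30] [751.7 746.1]
top or [434.3 218.1] 159 [427 212  15  14] [ 440.2 -389.7]
top or [220.3 223.7] 159 [214 217  14  14] [448.8 383.4]
top or [143.6 287.8] 328 [122 280  44  17] [233.9 647. ]
top or [145.3 298.7] 335 [124 291  44  17] [196.8 639.2]
top or [146.9 310. ] 339 [126 301  43  18] [158.7 631.7]
top or [109. 379.] 2030 [ 73 358  72  42] [-58.5 746.2]
top bl [427.   84.4] 202 [420  77  16  16] [ 964.  -411.2]
top bl [392.3  85.5] 200 [385  78  16  17] [ 964.3 -275.9]
top bl [533.7  97. ] 229 [525  89  18  17] [ 896.4 -818.9]
top bl [268.3 126.6] 948 [249 110  39  34] [812.9 206.9]
top bl [140.2 160.7] 726 [102 134  62  39] [696.  684.4]
top bl [276.5 189.9] 2172 [254 160  46  60] [565.9 179.3]
top bl [544.2 208.8] 530 [527 201  35  17] [ 459.2 -793.2]
top bl [447.2 250.3] 183 [440 243  15  15] [ 323.2 -424.7]
top bl [167.3 297.9] 432 [130 275  51  47] [196.6 563.2]
top bl [133.4 364.2] 945 [ 82 349  79  51] [-15.2 667.8]
top gr
[... 1268 characters left out ...]
 [184 295  26  26] [ 812.4 -291.5]
scene gr [485.   93.3] 95 [481  81   9  27] [-31.8 582.9]
scene gr [ 98.9 103.7] 716 [81 89 37 29] [  53.8 -796.6]
scene gr [479.3 147.2] 108 [473 136  13  25] [230.2 521.8]
scene gr [464.5 247.8] 1432 [444 227  43  43] [611.1 421.7]
scene gr [540.  288.3] 190 [534 271  13  37] [728.  601.3]
jar (array([ 318.2, -406.1,   77. ]), np.float64(1.707830205903691))
dial (array([487.1,  -3.7,  92.9]), np.float64(3.5252156989494146))
cup rim (array([ 447.9, -239.6,   85.6]), np.float64(0.7159742594207514))
mat [ 592.  -262.4    4. ] [ 597.5 -256.6    4. ]
housing [693.8 281.9  55. ]
housing [680.7 -72.5  55. ]
housing [402.4 -62.4  55. ]
housing [415.4 285.2  55. ]
```

View pics/tz.png

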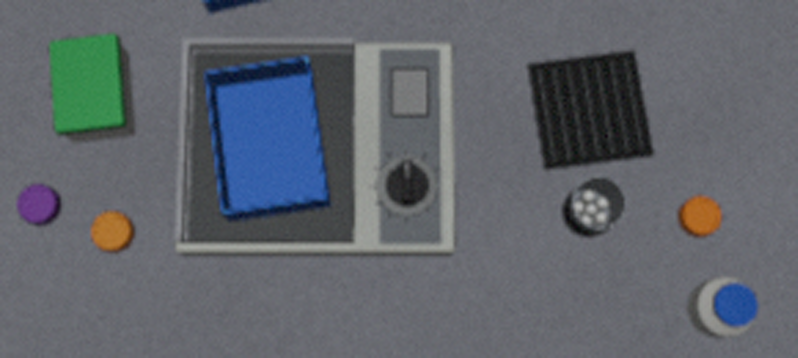

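Two loose orange caps are visible; a third may be hidden by the arm. Shaker is at about (548,108) with yaw -0.037, and the dial bar lies along image-up, so the dial is near π. I'll move over the dial and look again.

```bash
python3 -m pendant '{"grip":[1,1,1,1],"linear":[[0,0,0],[0,0,0],[0,0,0],[0,0,0]],"angular":[[0,0,0.1],[0,0,0.1],[0,0,0.1],[0,0,0.095]]}'
python3 -m pendant '{"grip":[1,1,1,1,1,1,1,1,1,1],"linear":[[11.5,-28.7,-3],[11.5,-28.7,-3],[11.5,-28.7,-3],[11.5,-28.7,-3],[11.5,-28.7,-3],[11.5,-28.7,-3],[11.5,-28.7,-3],[11.5,-28.7,-3],[11.5,-28.7,-3],[11.5,-28.7,-3]],"angular":[[0,0,0],[0,0,0],[0,0,0],[0,0,0],[0,0,0],[0,0,0],[0,0,0],[0,0,0],[0,0,0],[0,0,0]]}'
python3 - <<'E'
from h import *
grab("wrist","w1")
E
python3 -m pendant '{"grip":[1,1,1,1,1,1,1,1,1,1],"linear":[[11.5,-28.7,-3],[11.5,-28.7,-3],[11.5,-28.7,-3],[11.5,-28.7,-3],[11.5,-28.7,-3],[11.5,-28.7,-3],[11.5,-28.7,-3],[11.5,-28.7,-3],[11.5,-28.7,-3],[11.5,-28.7,-3]],"angular":[[0,0,0],[0,0,0],[0,0,0],[0,0,0],[0,0,0],[0,0,0],[0,0,0],[0,0,0],[0,0,0],[0,0,0]]}'
python3 - <<'E'
from h import *
a,_=grab("wrist","w2"); b,cam=grab("scene","s2")
for n in("scene","top"):
    im,cam=grab(n)
    for x in blobs(mask(im,*ORANGE),60,400): print(n,x[0],x[1],plane(cam,*x[0],25))
o=ctrl.get_obs();print(o["ee_pos"],o["orientation"],o["qpos"])
cv2.imwrite("pics/m2.png",np.vstack([a,b])[::1])
cv2.imwrite("pics/m2.png",cv2.resize(np.vstack([a,b]),None,fx=.75,fy=.75,interpolation=cv2.INTER_AREA))
E
```

```text
t: 0.68
ee_pos: [239.8, -577.1, 222.6]
orientation: [-3.142, 0.01, 0.0]
ft_force: [0.3, 0.6, 0.1]
width: 87.8
grasp_force: 0.0
t: 1.52
ee_pos: [355.5, -288.9, 253.0]
orientation: [3.141, -0.002, 0.001]
ft_force: [1.0, 0.5, 0.5]
width: 88.1
grasp_force: 0.0
t: 2.4
ee_pos: [470.8, -1.9, 283.0]
orientation: [3.142, -0.002, 0.001]
ft_force: [0.3, -1.3, 0.1]
width: 88.1
grasp_force: 0.0
scene [189.1 194.8] 233 [ 450.00018515 -387.1929292    25.        ]
scene [444.2 203. ] 248 [458.36125119 382.95305891  25.        ]
scene [635.7 311.9] 188 [785.61696713 826.07855311  25.        ]
top [106.3  99.9] 181 [944.36455349 827.90870244  25.        ]
top [546.4 129.3] 192 [ 763.31811207 -847.89667262   25.        ]
top [434.4 218.1] 158 [ 440.16370801 -390.09944641   25.        ]
top [220.3 223.7] 157 [448.79615932 383.38214832  25.        ]
top [143.5 287.8] 326 [233.88994785 647.39712326  25.        ]
top [145.3 298.8] 335 [196.4334807  639.17457541  25.        ]
top [146.8 310. ] 340 [158.75584709 632.03853885  25.        ]
[470.45564002  -2.93056276 282.59490877] [ 3.14129593e+00  1.56340826e-03 -4.01278725e-04] [-3.13256194e-02  1.18403433e-01  1.89896979e+00 -3.37333842e-04
  1.12446538e+00  1.53862097e+00]
```

View pics/m2.png

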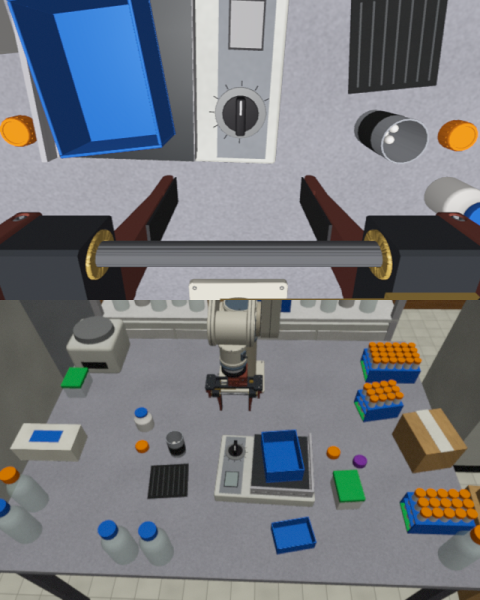

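The wrist view shows the dial at about (320,147) full-res, its bar vertical with a white mark on the far half, bars visible in the cup, and only two loose caps; the scene view confirms that. I'll zoom on the dial to read its tick gap.

```bash
python3 - <<'E'
from h import *
a=cv2.imread("pics/w2.png")
cv2.imwrite("pics/dial.png",cv2.resize(a[95:205,260:390],None,fx=4.5,fy=4.5,interpolation=cv2.INTER_CUBIC))
E
```

```text
(no output)
```

View pics/dial.png

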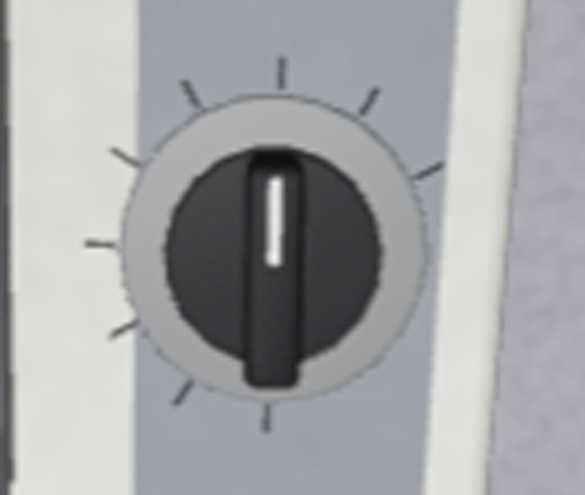

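The ticks run clockwise from the bottom (0) to upper right (4.2); the pointer is near the 7th tick, so dial ≈ 3.1 and the bar's yaw is about 0. Next I need the dial's position from the two wrist views.

```bash
python3 - <<'E'
from h import *
np.set_printoptions(precision=1,suppress=True)
a,c=grab("wrist")
print("disc",plane(c,260+272/4.5,95+255/4.5,69))
# pointer mark on bar top
g=cv2.cvtColor(a,cv2.COLOR_BGR2GRAY)[128:158,312:330]; b=blobs((g>150).astype(np.uint8)*255,5); print(b)
t,ct=grab("top");s,cs=grab("scene")
for nm,im,box in(("top",t,(315,195,341,220)),("scene",s,(300,182,330,216))):
    x0,y0,x1,y1=box;cr=cv2.cvtColor(im,cv2.COLOR_BGR2GRAY)[y0:y1,x0:x1]
    for q in blobs((cr<60).astype(np.uint8)*255,20): print(nm,q[0]+[x0,y0],q[1:])
m=(260+274/4.5,95+221/4.5); print("mark",m,plane(c,*m,99))
print("bar ends",plane(c,260+275/4.5,95+165/4.5,99),plane(c,260+271/4.5,95+366/4.5,99))
# ticks ring centre at plate height
print("ticks", plane(c,260+282/4.5,95+72/4.5,56),plane(c,260+267/4.5,95+415/4.5,56))
E
```

```text
disc [488.8  -4.3  69. ]
[(array([ 7.8, 14.7]), np.int32(53), array([ 6,  6,  4, 19], dtype=int32))]
top [328.3 204.7] (np.int32(143), array([ 2,  0, 24, 16], dtype=int32))
scene [313.4 199.5] (np.int32(241), array([ 5,  5, 18, 22], dtype=int32))
mark (320.8888888888889, 144.11111111111111) [501.7  -4.6  99. ]
bar ends [514.4  -4.8  99. ] [467.6  -4.   99. ]
ticks [532.7  -6.8  56. ] [443.5  -3.1  56. ]
```

```bash
python3 -m pendant '{"grip":[0,0,0,0,0,0,0,0,0],"linear":[[18.5,1.6,0],[0,0,26],[0,0,26],[0,0,26],[0,0,26],[0,0,26],[0,0,26],[0,0,26],[0,0,25.5]],"angular":[[0,0,0.017],[0,0,0],[0,0,0],[0,0,0],[0,0,0],[0,0,0],[0,0,0],[0,0,0],[0,0,0]]}'
python3 -m pendant '{"grip":[0,-1,-1,-1,-1,-1],"linear":[[0,0,0],[0,0,0],[0,0,0],[0,0,0],[0,0,0],[0,0,0]],"angular":[[0,0,0],[0,0,0],[0,0,0],[0,0,0],[0,0,0],[0,0,0]]}'
```

```text
t: 3.5
ee_pos: [488.6, -6.3, 74.1]
orientation: [3.141, -0.032, 0.0]
ft_force: [0.6, -0.6, 0.1]
width: 44.4
grasp_force: 0.0
t: 4.0
ee_pos: [489.9, -4.8, 76.5]
orientation: [-3.141, 0.029, -0.004]
ft_force: [-0.6, 22.6, 7.9]
width: 14.1
grasp_force: 11.0
```

```bash
python3 -m pendant '{"grip":[-1,-1,-1],"linear":[[0,-1.5,0],[0,0,0],[0,0,0]],"angular":[[0,0,0],[0,0,0],[0,0,0]]}'; python3 -c "
from h import *
o=ctrl.get_obs();print(o['ft_force'],o['moment'],o['grasp_force'],o['ee_pos'])"
```

```text
t: 4.25
ee_pos: [490.0, -4.2, 76.5]
orientation: [3.14, -0.027, 0.004]
ft_force: [-1.7, -5.5, 6.1]
width: 13.8
grasp_force: 30.0
[-1.74430031 -5.52561919  6.08376685] [-1.00820832  0.2386555  -0.05006649] 29.99895930290222 [490.00886615  -4.22816093  76.53825293]
```

```bash
R='{}'; python3 -m pendant '{"grip":[-1,-1,-1,-1,-1,-1,-1,-1,-1,-1,-1,-1],"linear":[[0,0,0],[0,0,0],[0,0,0],[0,0,0],[0,0,0],[0,0,0],[0,0,0],[0,0,0],[0,0,0],[0,0,0],[0,0,0],[0,0,0]],"angular":[[0,0,-0.12],[0,0,-0.12],[0,0,-0.12],[0,0,-0.12],[0,0,-0.12],[0,0,-0.12],[0,0,-0.12],[0,0,-0.12],[0,0,-0.12],[0,0,-0.12],[0,0,-0.12],[0,0,-0.12]]}'
python3 -m pendant '{"grip":[-1,-1,-1,-1,-1,-1,-1,-1,-1,-1,-1,-1],"linear":[[0,0,0],[0,0,0],[0,0,0],[0,0,0],[0,0,0],[0,0,0],[0,0,0],[0,0,0],[0,0,0],[0,0,0],[0,0,0],[0,0,0]],"angular":[[0,0,-0.12],[0,0,-0.12],[0,0,-0.12],[0,0,-0.12],[0,0,-0.12],[0,0,-0.12],[0,0,-0.12],[0,0,-0.12],[0,0,-0.12],[0,0,-0.12],[0,0,-0.12],[0,0,-0.12]]}'
python3 -m pendant '{"grip":[-1,-1,-1,-1,-1],"linear":[[0,0,0],[0,0,0],[0,0,0],[0,0,0],[0,0,0]],"angular":[[0,0,-0.06],[0,0,-0.06],[0,0,-0.06],[0,0,-0.03],[0,0,0]]}';  python3 -c "
from h import *
o=ctrl.get_obs();print(o['ft_force'],o['moment'],o['grasp_force'],o['ee_pos'],o['qpos'])"
```

```text
t: 5.25
ee_pos: [488.7, -2.7, 76.5]
orientation: [-2.374, -2.056, -0.001]
ft_force: [-5.6, 6.1, 12.7]
width: 13.7
grasp_force: 30.0
t: 6.25
ee_pos: [486.9, -3.7, 76.5]
orientation: [-0.428, -3.109, 0.001]
ft_force: [-9.7, -3.7, 18.3]
width: 13.7
grasp_force: 30.0
t: 6.67
ee_pos: [486.9, -4.0, 76.5]
orientation: [-0.106, -3.136, 0.001]
ft_force: [-10.5, -3.7, 17.8]
width: 13.9
grasp_force: 30.0
[-10.50150652  -3.66217886  17.81512655] [-0.62214632  1.71122779  0.05836789] 30.002283453941345 [486.85306895  -4.00227533  76.46209323] [-3.21097635e-02  4.62435056e-01  2.01775878e+00 -1.41367328e-03
  6.65153720e-01 -1.53433378e+00]
```

```bash
python3 -m pendant '{"grip":[-1,-1,-1],"linear":[[0,0,0],[0,0,0],[0,0,0]],"angular":[[0,0,-0.03],[0,0,-0.03],[0,0,0]]}';  python3 -c "
from h import *
o=ctrl.get_obs();print(o['ft_force'],o['moment'],o['grasp_force'],o['ee_pos'],o['orientation'])"
python3 -m pendant '{"grip":[-1,-1,-1],"linear":[[0,0,0],[0,0,0],[0,0,0]],"angular":[[0,0,-0.04],[0,0,0],[0,0,0]]}';  python3 -c "
from h import *
o=ctrl.get_obs();print(o['ft_force'],o['moment'],o['grasp_force'],o['ee_pos'],o['orientation'])"
```

```text
t: 6.92
ee_pos: [486.9, -4.0, 76.4]
orientation: [-0.015, -3.138, 0.001]
ft_force: [-10.0, -5.0, 17.6]
width: 14.2
grasp_force: 30.4
[-9.97287447 -5.03685249 17.63106244] [-0.79242917  1.73257067 -0.64840281] 30.438045859336853 [486.85884566  -4.02350313  76.44476124] [-1.47178410e-02 -3.13779125e+00  6.64168516e-04]
t: 7.17
ee_pos: [487.0, -4.0, 76.4]
orientation: [0.045, -3.138, 0.0]
ft_force: [-8.7, -5.6, 15.9]
width: 14.4
grasp_force: 31.3
[-8.72500666 -5.58606327 15.88120221] [-0.73407985  1.57812104 -0.79485017] 31.255263740604278 [487.0240474   -4.011493    76.41560377] [ 4.49896155e-02 -3.13782291e+00  2.83681656e-04]
```

The dial is at its stop (moment rising, yaw matches). Next: release, rise, check the dial, and log joint states so I can fit the arm's kinematics for the cup approach.

```bash
cat > st.py <<'E'
from h import *
import json
o=ctrl.get_obs(); open("log.txt","a").write(json.dumps([list(map(float,o[k])) for k in("qpos","ee_pos","orientation")])+"\n")
E
python3 st.py
python3 -m pendant '{"grip":[0,0,0,0,0,0,0,0,0,0,0,0],"linear":[[0,0,0],[0,0,0],[0,0,0],[0,0,-20],[0,0,-25],[0,0,-25],[0,0,-25],[0,0,-25],[0,0,-25],[0,0,-25],[0,0,-25],[0,0,0]],"angular":[[0,0,0],[0,0,0],[0,0,0],[0,0,0],[0,0,0],[0,0,0],[0,0,0],[0,0,0],[0,0,0],[0,0,0],[0,0,0],[0,0,0]]}'
python3 st.py
python3 - <<'E'
from h import *
a,c=grab("wrist","w3"); grab("top","t3")
o=ctrl.get_obs();print(o["ee_pos"],o["orientation"])
E
python3 -m pendant '{"grip":[0,0,0],"linear":[[0,0,0],[0,0,0],[0,0,0]],"angular":[[0,0.1,0],[0,0.1,0],[0,0.1,0]]}'; python3 st.py
python3 -m pendant '{"grip":[0,0,0,0,0,0],"linear":[[0,0,0],[0,0,0],[0,0,0],[0,0,0],[0,0,0],[0,0,0]],"angular":[[0.1,0,0],[0.1,0,0],[0.1,0,0],[0.1,0,0],[0,0,0.1],[0,0,0.1]]}'; python3 st.py
```

```text
t: 8.17
ee_pos: [491.9, -3.4, 275.1]
orientation: [-0.048, 3.133, -0.0]
ft_force: [0.5, 0.8, 0.5]
width: 43.8
grasp_force: 0.0
[489.64551361  -3.4028287  271.02756666] [-4.78985732e-02  3.13860414e+00 -6.95772554e-05]
t: 8.52
ee_pos: [488.3, -3.5, 269.6]
orientation: [0.043, -2.836, 0.007]
ft_force: [0.3, -0.3, 0.0]
width: 44.2
grasp_force: 0.0
t: 9.02
ee_pos: [487.9, -2.4, 267.9]
orientation: [-0.154, -2.821, 0.621]
ft_force: [-0.5, -0.3, 0.2]
width: 44.2
grasp_force: 0.0
```

View pics/w3.png

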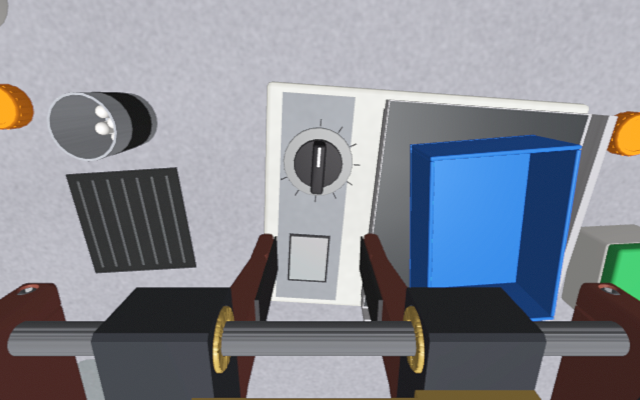

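Dial pointer now at the end tick (tick at (321,122)), bench-side: off. Now fit the kinematics.

```bash
cat > kin.py <<'E'
from h import *
from scipy.optimize import least_squares
import json
def Rz(a):return Ro.from_euler('z',a).as_matrix()
def Ry(a):return Ro.from_euler('y',a).as_matrix()
def fk(q,p):
    a,L1,L2,e,H,D,s4=p; s=q[1]+q[2]
    w=np.array([a+L1*np.sin(q[1])+L2*np.sin(s)+e*np.cos(s),0,H+L1*np.cos(q[1])+L2*np.cos(s)-e*np.sin(s)])
    R=Rz(q[0])@Ry(s)@Rz(s4*q[3])@Ry(q[4])@Rz(q[5]+np.pi/2)
    return Rz(q[0])@w+D*R[:,2],R
def data():
    d=[json.loads(l) for l in open("log.txt")]
    d+=[[[-1.19599,.423871,1.63068,0,1.088617,-.019016],[239.63,-576.63,221.89],[-3.07936,-.614336,0]],
        [[-.0313256,.118403,1.898970,-.00034,1.124465,1.538621],[470.46,-2.93,282.59],[3.1413,.00156,0]]]
    return d
def fit():
    best=None
    for s4 in(1,-1):
        f=lambda p:np.concatenate([np.r_[fk(q,[*p,s4])[0]-x,100*(fk(q,[*p,s4])[1]-Ro.from_rotvec(r).as_matrix()).ravel()] for q,x,r in data()])
        s=least_squares(f,[0,450,450,0,200,250])
        if best is None or s.cost<best[0]: best=(s.cost,[*s.x,s4],np.abs(s.fun).max())
    return best
LIM=np.array([[-3,3],[-.9,2.11],[.09,2.58],[-1.31,4.45],[.11,2.69],[-2.54,2.54]])
def ik(x,R,p,q0=None,n=60):
    rng=np.random.default_rng(0); sols=[]
    f=lambda q:np.r_[(fk(q,p)[0]-x)/100,(fk(q,p)[1]-R).ravel()]
    for k in range(n):
        s=q0 if (k==0 and q0 is not None) else rng.uniform(LIM[:,0],LIM[:,1])
        r=least_squares(f,np.clip(s,LIM[:,0]+1e-3,LIM[:,1]-1e-3),bounds=(LIM[:,0],LIM[:,1]))
        if r.cost<1e-6 and not any(np.abs(r.x-t).max()<.05 for t in sols): sols.append(r.x)
    return sols
E
python3 - <<'E'
from kin import *
np.set_printoptions(precision=3,suppress=True)
c,p,m=fit(); print(c,np.array(p),m); json.dump([float(v) for v in p],open("p.json","w"))
print(ctrl.get_obs()["qpos"])
E
```

```text
384.54380609600514 [  0.468 550.137 480.663  67.621 295.826 290.79    1.   ] 12.530150703546582
[ 0.189  0.352  1.721 -0.353  1.44  -1.16 ]
```

```bash
python3 -m pendant '{"grip":[1,1],"linear":[[0,0,0],[0,0,0]],"angular":[[0,0,0],[0,0,0]]}'; python3 st.py; python3 - <<'E'
from kin import *
np.set_printoptions(precision=2,suppress=True)
p=json.load(open("p.json"))
for q,x,r in data():
    X,R=fk(q,p); print(X-x, Ro.from_matrix(R@Ro.from_rotvec(r).as_matrix().T).as_rotvec(),q)
E
```

```text
t: 9.18
ee_pos: [488.5, -3.5, 268.9]
orientation: [-0.148, -2.822, 0.618]
ft_force: [0.1, -0.3, 0.5]
width: 53.8
grasp_force: 0.0
[ -0.44 -11.89   0.09] [-0. -0. -0.] [-0.03245487921389077, 0.46259319567472845, 2.017627260487046, -0.0005541180449657687, 0.6648072617538473, -1.631488231496926]
[ -1.54 -11.86   0.21] [-0.  0. -0.] [-0.031216726128915018, 0.15752326920184748, 1.8709518229099271, 0.00011867092818705163, 1.1044685451638085, -1.63265800348387]
[  2.26 -11.66  -0.15] [-0.  0. -0.] [-0.021565777303351595, 0.32321659864927066, 1.6992950508826328, -0.015786060692243635, 1.4242027594195013, -1.6179824864660333]
[ 4.28 -4.72 -1.48] [-0.  0. -0.] [0.18935335134111034, 0.35188907922524476, 1.7205721895178505, -0.3527986689117209, 1.4402233018443718, -1.1597716292003093]
[ 4.23 -4.75 -1.47] [-0.  0. -0.] [0.18666187938646045, 0.3503642757755337, 1.7194561214079676, -0.35239053993254116, 1.440620036797894, -1.167486383640866]
[-12.53  -0.64   1.18] [-0.  0. -0.] [-1.19599, 0.423871, 1.63068, 0, 1.088617, -0.019016]
[ -0.99 -11.87   0.15] [-0.  0.  0.] [-0.0313256, 0.118403, 1.89897, -0.00034, 1.124465, 1.538621]
```

```bash
sed -i 's/a,L1,L2,e,H,D,s4=p/a,L1,L2,e,H,D,b,s4=p/; s/e\*np.cos(s),0,H/e*np.cos(s),b,H/; s/200,250\]/200,250,12]/' kin.py; python3 - <<'E'
from kin import *
np.set_printoptions(precision=3,suppress=True)
c,p,m=fit(); print(c,np.array(p),m); json.dump([float(v) for v in p],open("p.json","w"))
def Rt(az,al): # tool z: azimuth az, al below horizontal; tool x up-ish
    z=np.array([np.cos(al)*np.cos(az),np.cos(al)*np.sin(az),-np.sin(al)]); x=np.array([np.sin(al)*np.cos(az),np.sin(al)*np.sin(az),np.cos(al)])
    return np.c_[x,np.cross(z,x),z]
for az in(80,90,100,110,120,140):
  for nm,g in(("cup",(448,-240,35)),("lift",(448,-240,250)),("box",(560,190,300)),("mat",(595,-259,40))):
    R=Rt(np.radians(az),np.radians(20)); 
    for s in ik(np.array(g)+19*R[:,2],R,p,n=25): print(az,nm,s)
E
```

```text
0.0014619323718783866 [  0.005 563.087 484.898  77.497 312.408 309.644  11.899   1.   ] 0.027343576980819552
80 cup [-0.922  1.039  1.607  0.76   1.574 -1.215]
80 lift [-0.922  0.691  1.664  0.782  1.784 -1.01 ]
80 box [-0.176  0.471  1.947  1.333  1.312 -0.817]
80 mat [-0.783  1.117  1.321  0.885  1.657 -1.009]
90 cup [-0.871  1.061  1.526  0.653  1.659 -1.223]
90 lift [-0.871  0.727  1.581  0.688  1.877 -1.047]
90 box [-0.168  0.524  1.842  1.208  1.436 -0.8  ]
90 mat [-0.745  1.154  1.214  0.783  1.772 -1.019]
100 cup [-0.816  1.082  1.452  0.55   1.739 -1.248]
100 lift [-0.816  0.761  1.507  0.592  1.963 -1.098]
100 box [-0.149  0.577  1.735  1.1    1.56  -0.797]
100 mat [-0.702  1.191  1.113  0.684  1.884 -1.047]
110 cup [-0.758  1.102  1.389  0.447  1.811 -1.288]
110 lift [-0.758  0.79   1.443  0.49   2.04  -1.165]
110 box [-0.12   0.63   1.63   1.004  1.681 -0.805]
110 mat [-0.657  1.226  1.02   0.583  1.989 -1.096]
120 cup [-0.7    1.119  1.336  0.342  1.871 -1.343]
120 lift [-0.7    0.814  1.391  0.381  2.105 -1.246]
120 box [-0.084  0.68   1.527  0.915  1.801 -0.826]
120 mat [-0.609  1.257  0.939  0.475  2.083 -1.165]
140 cup [-0.579  1.14   1.271  0.12   1.947 -1.486]
140 lift [-0.579  0.844  1.326  0.137  2.187 -1.45 ]
140 box [ 0.003  0.773  1.338  0.741  2.026 -0.907]
140 mat [-0.508  1.303  0.823  0.224  2.218 -1.369]
```

```bash
cat > m.py <<'E'
from h import *
def wc(x,r):
    p=ctrl.camera_params("wrist");T=np.eye(4);T[:3,:3]=Ro.from_rotvec(r).as_matrix();T[:3,3]=x
    return (T@np.array(p["T_tool_cam"]),200/np.tan(np.radians(p["vfov"])/2),p["cx"],p["cy"])
W2=wc([470.456,-2.93,282.595],[3.1413,.00156,-.0004]);W3=wc([489.646,-3.403,271.028],[-.0479,3.1386,0])
E
python3 - <<'E'
from m import *
np.set_printoptions(precision=1,suppress=True)
# rim by grey-level: print tri of rim centre from views
print("rim",tri(W2,(540.7,183.3),W3,(84,126)))
t=cv2.imread("pics/t3.png"); _,ct=grab("top")
for c in((67,175),(178,168),(196,267),(96,273)): print("mat",plane(W3,*c,4))
for c in((468,123),(465,0)): print(plane(W2,*c,4))
for k,im,x0,y0 in(("w2",cv2.imread("pics/w2.png"),460,130),("w3",cv2.imread("pics/w3.png"),40,80)):
    pass
a=cv2.imread("pics/w2.png")[130:230,460:600];b=cv2.imread("pics/w3.png")[75:175,30:170];c=t[195:235,376:416]
cv2.imwrite("pics/cup.png",np.hstack([cv2.resize(a,(420,300),interpolation=2),cv2.resize(b,(0,0),fx=2.5,fy=3,interpolation=2)])[:, :770])
E
```

```text
rim (array([ 450.5, -262.3,   63.7]), np.float64(8.416661854855523))
mat [ 521.6 -331.9    4. ]
mat [ 508.  -184.9    4. ]
mat [ 653.4 -173.2    4. ]
mat [ 667.2 -318.8    4. ]
[ 514.6 -198.5    4. ]
[ 655.4 -176.2    4. ]
```

View pics/cup.png

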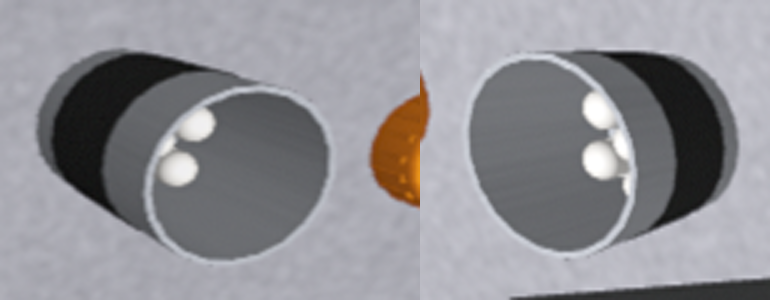

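The crop puts the rim centre at (540,188) in w2 and (82,126.5) in w3, but these edge-of-image rays disagree by 8 mm (lens distortion is likely). I'll trust the central views and move to a pre-grasp pose that puts the cup at the wrist camera's centre.

```bash
cat > go.py <<'E'
from kin import *
p=json.load(open("p.json"))
def Rt(az,al,roll=0):
    az,al=np.radians([az,al])
    z=np.array([np.cos(al)*np.cos(az),np.cos(al)*np.sin(az),-np.sin(al)]); x=np.array([np.sin(al)*np.cos(az),np.sin(al)*np.sin(az),np.cos(al)])
    return np.c_[x,np.cross(z,x),z]@Rz(roll)
def cur():
    o=ctrl.get_obs(); X,R=fk(o["qpos"],p); return o,X,R
def to(X,R,sols=True):
    o,x,r=cur(); v=Ro.from_matrix(r.T@R).as_rotvec()
    print("rot",v.round(3),"min rows",int(np.ceil(np.linalg.norm(v)/.12)),"| lin after rot",(R.T@(X-x)).round(1),"| now",x.round(1))
    if sols: print([s.round(2) for s in ik(X,R,p,q0=o["qpos"],n=8)], o["qpos"].round(2))
E
python3 - <<'E'
from go import *
R=Rt(100,20); to(np.array([448,-240,40])-150*R[:,2],R)
E
```

```text
rot [-1.23   1.103  0.782] min rows 16 | lin after rot [-292.6  -81.  -283.7] | now [488.6  -3.7 269.2]
[array([-0.92,  1.13,  1.1 ,  0.51,  2.04, -1.15])] [ 0.19  0.35  1.72 -0.35  1.44 -1.17]
```

```bash
python3 -m pendant '{"grip":[1,1,1,1,1,1,1,1,1],"linear":[[0,0,0],[0,0,0],[0,0,0],[0,0,0],[0,0,0],[0,0,0],[0,0,0],[0,0,0],[0,0,0]],"angular":[[-0.0683,0.0613,0.0434],[-0.0683,0.0613,0.0434],[-0.0683,0.0613,0.0434],[-0.0683,0.0613,0.0434],[-0.0683,0.0613,0.0434],[-0.0683,0.0613,0.0434],[-0.0683,0.0613,0.0434],[-0.0683,0.0613,0.0434],[-0.0683,0.0613,0.0434]]}'
python3 -m pendant '{"grip":[1,1,1,1,1,1,1,1,1],"linear":[[0,0,0],[0,0,0],[0,0,0],[0,0,0],[0,0,0],[0,0,0],[0,0,0],[0,0,0],[0,0,0]],"angular":[[-0.0683,0.0613,0.0434],[-0.0683,0.0613,0.0434],[-0.0683,0.0613,0.0434],[-0.0683,0.0613,0.0434],[-0.0683,0.0613,0.0434],[-0.0683,0.0613,0.0434],[-0.0683,0.0613,0.0434],[-0.0683,0.0613,0.0434],[-0.0683,0.0613,0.0434]]}'
python3 -m pendant '{"grip":[1,1,1,1,1,1,1],"linear":[[-21,-5.8,-20.3],[-21,-5.8,-20.3],[-21,-5.8,-20.3],[-21,-5.8,-20.3],[-21,-5.8,-20.3],[-21,-5.8,-20.3],[-21,-5.8,-20.3]],"angular":[[0,0,0],[0,0,0],[0,0,0],[0,0,0],[0,0,0],[0,0,0],[0,0,0]]}'
python3 -m pendant '{"grip":[1,1,1,1,1,1,1,1],"linear":[[-21,-5.8,-20.3],[-21,-5.8,-20.3],[-21,-5.8,-20.3],[-21,-5.8,-20.3],[-21,-5.8,-20.3],[-21,-5.8,-20.3],[-21,-5.8,-20.3],[0,0,0]],"angular":[[0,0,0],[0,0,0],[0,0,0],[0,0,0],[0,0,0],[0,0,0],[0,0,0],[0,0,0]]}'
python3 - <<'E'
from go import *
R=Rt(100,20); to(np.array([448,-240,40])-150*R[:,2],R,False)
grab("wrist","w4")
E
```

```text
t: 9.98
ee_pos: [489.5, -4.1, 270.2]
orientation: [-0.852, -2.343, -0.238]
ft_force: [0.0, -0.4, -0.0]
width: 87.7
grasp_force: 0.0
t: 10.73
ee_pos: [489.4, -4.4, 269.9]
orientation: [-1.311, -1.557, -0.925]
ft_force: [-0.4, -1.1, -0.5]
width: 87.9
grasp_force: 0.0
t: 11.32
ee_pos: [480.5, -193.3, 179.6]
orientation: [-1.308, -1.562, -0.921]
ft_force: [0.7, 0.6, 0.3]
width: 87.9
grasp_force: 0.0
t: 11.98
ee_pos: [470.9, -383.3, 87.6]
orientation: [-1.312, -1.559, -0.922]
ft_force: [-0.3, -0.4, -0.6]
width: 88.0
grasp_force: 0.0
rot [0.006 0.    0.002] min rows 1 | lin after rot [4.9 2.3 2.6] | now [ 470.9 -383.2   87.6]
```

View pics/w4.png

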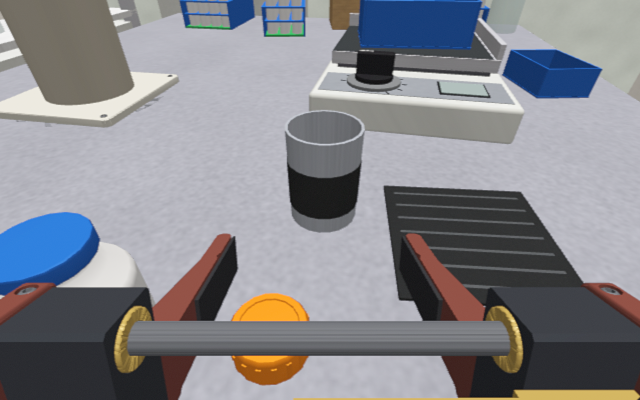

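Cup near centre: rim ellipse centre (325,128), foot ellipse centre about (323,214), the cap lies under the fingers at (270,335), jar lower left, mat right. Computing the cup's position.

```bash
python3 - <<'E'
from m import *
from go import *
np.set_printoptions(precision=1,suppress=True)
im,c=grab("wrist"); t,ct=grab("top");s,cs=grab("scene")
print("rim z95",plane(c,325,128.5,95),"foot z0",plane(c,323,213,0))
print("tri w-top",tri(c,(325,128.5),ct,(396.5,214.5)),"tri w-scene",tri(c,(325,128.5),cs,(234,183)))
# sleeve edges by rows
g=cv2.cvtColor(im,cv2.COLOR_BGR2GRAY)
for v in(150,185,200): 
    d=np.where(np.abs(np.diff(g[v,270:380].astype(int)))>18)[0]+270; print(v,d[0],d[-1])
P=plane(c,323,213,0); o,x,R=cur()
print("cup in tool frame",R.T@(np.array([P[0],P[1],35])-x), R[:,2])
for n,cc,q in(("top",ct,None),("scene",cs,None)):
    C,f,cx,cy=cc
    for Q in((P[0],P[1],95),(P[0],P[1],0)):
        y=C[:3,:3].T@(np.array(Q)-C[:3,3]); print(n,cx+f*y[0]/y[2],cy+f*y[1]/y[2])
cv2.imwrite("pics/cc.png",np.hstack([cv2.resize(t[190:240,370:420],(380,380),interpolation=2),cv2.resize(s[165:215,210:260],(380,380),interpolation=2)]))
E
```

```text
rim z95 [ 454.2 -245.3   95. ] foot z0 [ 453.7 -243.8    0. ]
tri w-top (array([ 451.1, -240.1,   92. ]), np.float64(4.790739240593526)) tri w-scene (array([ 452.9, -237.5,   91.4]), np.float64(0.6145616831872414))
150 284 361
185 286 358
200 287 357
cup in tool frame [ -6.2   4.4 147.5] [-0.2  0.9 -0.3]
top 397.49767104659463 212.9164582597935
top 392.5721956542737 216.9092775109209
scene 231.60731269191513 182.5007496856142
scene 236.90668459875204 201.70040772484083
```

View pics/cc.png

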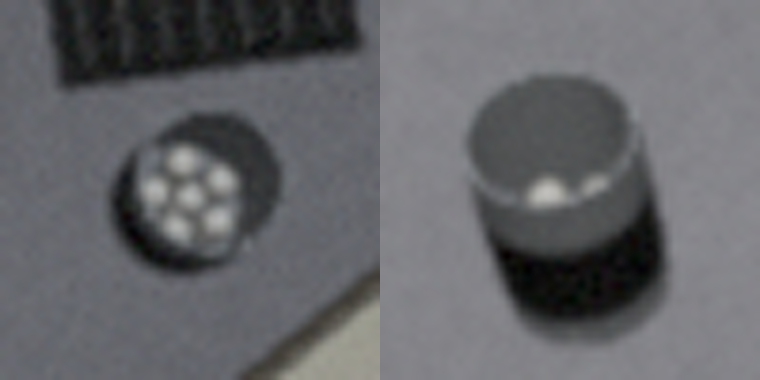

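Six bars are in the cup, and both overhead views agree with a cup at (453.5,-243.5). Advance and grip at 35 mm height.

```bash
python3 -m pendant '{"grip":[1,1,1,1,1,1,1,1,1],"linear":[[-6.2,4.4,0],[0,0,24],[0,0,24],[0,0,24],[0,0,24],[0,0,24],[0,0,23],[0,0,23],[0,0,0]],"angular":[[-0.006,0,-0.002],[0,0,0],[0,0,0],[0,0,0],[0,0,0],[0,0,0],[0,0,0],[0,0,0],[0,0,0]]}'
python3 -m pendant '{"grip":[-1,-1,-1,-1,-1,-1],"linear":[[0,0,0],[0,0,0],[0,0,0],[0,0,0],[0,0,0],[0,0,0]],"angular":[[0,0,0],[0,0,0],[0,0,0],[0,0,0],[0,0,0],[0,0,0]]}'
python3 - <<'E'
from go import *
o,x,R=cur(); print(x,x-19*R[:,2],o["width"],o["grasp_force"],o["ft_force"])
E
```

```text
t: 12.93
ee_pos: [450.7, -222.4, 28.1]
orientation: [-1.307, -1.557, -0.924]
ft_force: [0.4, 0.0, 0.6]
width: 87.9
grasp_force: 0.0
t: 13.43
ee_pos: [452.1, -228.2, 28.9]
orientation: [-1.313, -1.561, -0.926]
ft_force: [-0.0, -4.7, 3.2]
width: 65.2
grasp_force: 30.0
[ 452.07865123 -228.22013679   28.89541443] [ 454.99999031 -245.82289737   35.4229406 ] 65.15110012291261 29.975213004508987 [-0.01333103 -4.73857099  3.20833362]
```

```bash
python3 -m pendant '{"grip":[-1,-1,-1,-1,-1,-1,-1,-1,-1,-1,-1],"linear":[[9.4,0,-3.4],[18.8,0,-6.8],[26.3,0,-9.6],[26.3,0,-9.6],[26.3,0,-9.6],[26.3,0,-9.6],[26.3,0,-9.6],[26.3,0,-9.6],[26.3,0,-9.6],[26.3,0,-9.6],[0,0,0]],"angular":[[0,0,0],[0,0,0],[0,0,0],[0,0,0],[0,0,0],[0,0,0],[0,0,0],[0,0,0],[0,0,0],[0,0,0],[0,0,0]]}'
python3 - <<'E'
from go import *
np.set_printoptions(precision=1,suppress=True)
grab("wrist","w5"); t,ct=grab("top","t5")
pts=np.array([plane(ct,*q,150) for q in((254.9,166.2),(291.6,161.1),(298.9,214.5),(260.7,218.2))]); print(pts,pts.mean(0))
print([np.linalg.norm(pts[i]-pts[(i+1)%4]) for i in range(4)])
# automatic: blue blob hull min-area rect
m=mask(t[130:250,220:330],*BLUE); b=cv2.morphologyEx(m,cv2.MORPH_CLOSE,np.ones((3,3)))
c=max(cv2.findContours(b,0,2)[0],key=cv2.contourArea); r=cv2.minAreaRect(c); q=cv2.boxPoints(r)+[220,130]; print(r,q)
P=np.array([plane(ct,*v,150) for v in q]);print(P,P.mean(0))
o,x,R=cur(); print("grasp",x-19*R[:,2],o["width"],o["qpos"])
# candidate pour poses
for az in(100,):
  for roll in(0,2.2,2.6):
    R=Rt(az,20,roll); cup=R@Rt(az,20).T@np.array([0,0,1.]); g=np.array([535,185,265.])
    print(roll,"tilt",np.degrees(np.arccos(cup[2])),"rim",g+60*cup,"foot",g-35*cup); to(g+19*R[:,2],R)
cv2.imwrite("pics/ct5.png",cv2.resize(t[140:240,230:350],None,fx=5,fy=5,interpolation=2))
E
```

```text
t: 14.35
ee_pos: [451.1, -228.3, 287.2]
orientation: [-1.314, -1.568, -0.927]
ft_force: [1.3, -0.9, -1.9]
width: 65.3
grasp_force: 30.0
[[622.9 237.4 150. ]
 [636.2 113.  150. ]
 [452.4  93.  150. ]
 [444.8 218.9 150. ]] [539.1 165.6 150. ]
[np.float64(125.09801941068636), np.float64(184.9645516096024), np.float64(126.15048511780581), np.float64(179.09789342056948)]
((56.37930679321289, 59.94827651977539), (55.57656478881836, 39.858394622802734), 82.23483276367188) [[252.9 165.1]
 [292.4 159.7]
 [299.9 214.8]
 [260.4 220.2]]
[[627.  244.2 150. ]
 [641.  110.3 150. ]
 [451.3  89.8 150. ]
 [438.3 220.  150. ]] [539.4 166.1 150. ]
grasp [ 453.1 -245.1  289.5] 65.21746007159076 [-0.8  0.7  1.5  0.6  2.  -1.1]
0 tilt 0.0 rim [535. 185. 325.] foot [535. 185. 230.]
rot [0. 0. 0.] min rows 1 | lin after rot [117.1 155.1 393. ] | now [ 450.2 -227.5  282.9]
[array([-0.2,  0.6,  1.8,  1.1,  1.5, -0.9])] [-0.8  0.7  1.5  0.6  2.  -1.1]
2.2 tilt 113.74593724386338 rim [585.2 162.7 240.8] foot [505.7 198.  279.1]
rot [ 0.  -0.   2.2] min rows 19 | lin after rot [  56.5 -185.9  393. ] | now [ 450.2 -227.5  282.9]
[array([-0.2,  0.6,  1.8,  1.1,  1.5,  1.3])] [-0.8  0.7  1.5  0.6  2.  -1.1]
2.6 tilt 129.76751719393104 rim [569.8 154.8 226.6] foot [514.7 202.6 287.4]
rot [ 0.  -0.   2.6] min rows 22 | lin after rot [ -20.3 -193.3  393. ] | now [ 450.2 -227.5  282.9]
[array([-0.2,  0.6,  1.8,  1.1,  1.5,  1.7])] [-0.8  0.7  1.5  0.6  2.  -1.1]
```

View pics/w5.png

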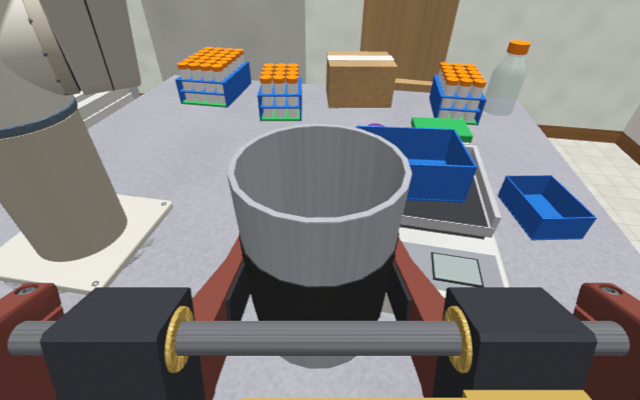

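View pics/ct5.png

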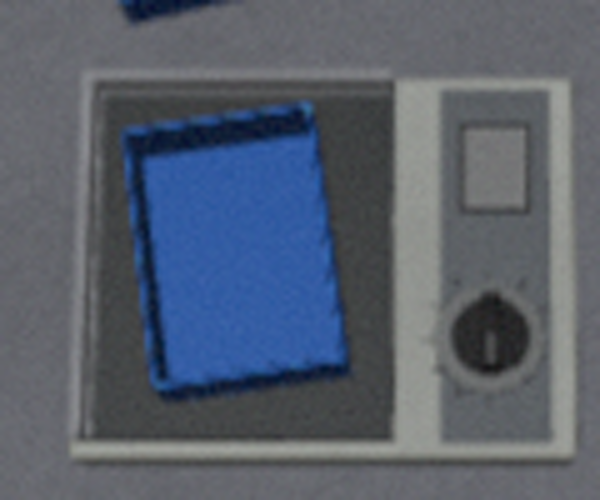

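Cup upright in the fingers. Box centre ≈ (539,166), yaw ≈ +0.11 on the platform. Now compute the pour move (grasp point at (462,195,245)).

```bash
python3 - <<'E'
from go import *
R=Rt(100,20); g=np.array([462,195,245.]); to(g+19*R[:,2],R)
R=Rt(100,20,2.6); to(g+19*R[:,2],R)
E
```

```text
rot [0.009 0.003 0.005] min rows 1 | lin after rot [106.  85. 421.] | now [ 450.2 -227.5  282.9]
[array([-0.17,  0.57,  1.97,  1.1 ,  1.47, -1.  ])] [-0.82  0.71  1.48  0.61  2.01 -1.06]
rot [ 0.008 -0.011  2.605] min rows 22 | lin after rot [ -47.  -127.4  421. ] | now [ 450.2 -227.5  282.9]
[array([-0.17,  0.57,  1.97,  1.1 ,  1.47,  1.6 ])] [-0.82  0.71  1.48  0.61  2.01 -1.06]
```

```bash
python3 -m pendant '{"grip":[-1,-1,-1,-1,-1,-1,-1,-1,-1],"linear":[[3.1,2.5,12.4],[6.2,5,24.8],[6.2,5,24.8],[6.2,5,24.8],[6.2,5,24.8],[6.2,5,24.8],[6.2,5,24.8],[6.2,5,24.8],[6.2,5,24.8]],"angular":[[0,0,0],[0,0,0],[0,0,0],[0,0,0],[0,0,0],[0,0,0],[0,0,0],[0,0,0],[0,0,0]]}'
python3 -m pendant '{"grip":[-1,-1,-1,-1,-1,-1,-1,-1,-1,-1],"linear":[[6.2,5,24.8],[6.2,5,24.8],[6.2,5,24.8],[6.2,5,24.8],[6.2,5,24.8],[6.2,5,24.8],[6.2,5,24.8],[6.2,5,24.8],[3.1,2.5,12.2],[0,0,0]],"angular":[[0,0,0],[0,0,0],[0,0,0],[0,0,0],[0,0,0],[0,0,0],[0,0,0],[0,0,0],[0,0,0],[0,0,0]]}'
python3 - <<'E'
from go import *
R=Rt(100,20,2.6); g=np.array([462,195,245.]); to(g+19*R[:,2],R)
E
```

```text
t: 15.2
ee_pos: [454.9, -4.9, 258.3]
orientation: [-1.312, -1.557, -0.924]
ft_force: [0.0, 0.1, -1.9]
width: 64.8
grasp_force: 30.0
t: 16.03
ee_pos: [459.9, 215.1, 236.2]
orientation: [-1.31, -1.559, -0.921]
ft_force: [-0.0, -0.7, -2.2]
width: 65.1
grasp_force: 30.0
rot [ 2.000e-03 -5.000e-03  2.601e+00] min rows 22 | lin after rot [-1.9  0.5 -3. ] | now [459.9 215.1 236.2]
[array([-0.17,  0.57,  1.97,  1.1 ,  1.47,  1.6 ])] [-0.16  0.57  1.97  1.1   1.46 -1.01]
```

```bash
python3 -m pendant '{"grip":[-1,-1,-1,-1,-1,-1,-1,-1,-1,-1,-1,-1],"linear":[[0,0,0],[0,0,0],[0,0,0],[0,0,0],[0,0,0],[0,0,0],[0,0,0],[0,0,0],[0,0,0],[0,0,0],[0,0,0],[0,0,0]],"angular":[[0,0,0.1],[0,0,0.1],[0,0,0.1],[0,0,0.1],[0,0,0.1],[0,0,0.1],[0,0,0.1],[0,0,0.1],[0,0,0.1],[0,0,0.1],[0,0,0.1],[0,0,0.1]]}'
python3 -m pendant '{"grip":[-1,-1,-1,-1,-1,-1,-1,-1,-1,-1,-1,-1],"linear":[[0,0,0],[0,0,0],[0,0,0],[0,0,0],[0,0,0],[0,0,0],[0,0,0],[0,0,0],[0,0,0],[0,0,0],[0,0,0],[0,0,0]],"angular":[[0,0,0.08],[0,0,0.08],[0,0,0.08],[0,0,0.08],[0,0,0.08],[0,0,0.08],[0,0,0.08],[0,0,0.08],[0,0,0.08],[0,0,0.08],[0,0,0.08],[0,0,0.08]]}'
python3 -m pendant '{"grip":[-1,-1,-1,-1,-1,-1,-1,-1,-1,-1],"linear":[[0,0,0],[0,0,0],[0,0,0],[0,0,0],[0,0,0],[0,0,0],[0,0,0],[0,0,0],[0,0,0],[0,0,0]],"angular":[[0,0,0.11],[0,0,0.11],[0,0,0.11],[0,0,0.11],[0,0,0],[0,0,0],[0,0,0],[0,0,0],[0,0,0],[0,0,0]]}'
python3 - <<'E'
from go import *
a,c=grab("wrist"); s,_=grab("scene"); t,_=grab("top")
cv2.imwrite("pics/pour.png",np.hstack([cv2.resize(s[150:290,280:470],(400,295),interpolation=2),cv2.resize(t[130:245,220:376],(400,295),interpolation=2)]))
print(ctrl.get_obs()["width"],ctrl.get_obs()["ft_force"])
E
```

```text
t: 17.03
ee_pos: [461.7, 212.0, 236.9]
orientation: [-1.854, -0.51, -0.138]
ft_force: [-0.8, 0.4, -2.3]
width: 65.4
grasp_force: 30.0
t: 18.03
ee_pos: [461.7, 212.0, 236.9]
orientation: [-1.91, 0.41, 0.503]
ft_force: [1.0, 0.0, -1.5]
width: 65.2
grasp_force: 30.0
t: 18.87
ee_pos: [462.0, 212.7, 237.6]
orientation: [-1.822, 0.831, 0.784]
ft_force: [-0.5, -0.1, -1.0]
width: 65.2
grasp_force: 30.0
65.14490909792931 [ 0.20141116 -0.34895705 -0.51245143]
```

View pics/pour.png

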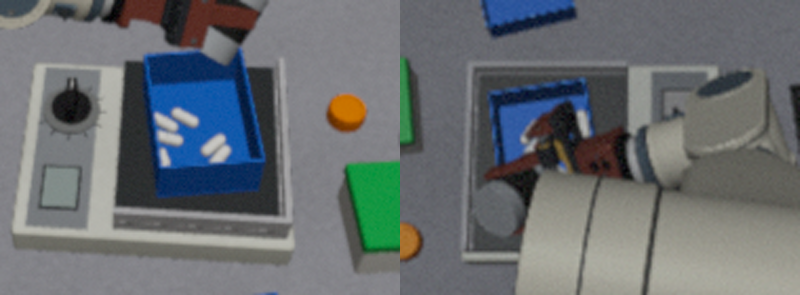

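All six white bars lie in the box (scene crop left). Roll the cup back and go above the mat.

```bash
python3 -m pendant '{"grip":[-1,-1,-1,-1,-1,-1,-1,-1,-1,-1,-1,-1],"linear":[[0,0,0],[0,0,0],[0,0,0],[0,0,0],[0,0,0],[0,0,0],[0,0,0],[0,0,0],[0,0,0],[0,0,0],[0,0,0],[0,0,0]],"angular":[[0,0,-0.11],[0,0,-0.11],[0,0,-0.11],[0,0,-0.11],[0,0,-0.11],[0,0,-0.11],[0,0,-0.11],[0,0,-0.11],[0,0,-0.11],[0,0,-0.11],[0,0,-0.11],[0,0,-0.11]]}'
python3 -m pendant '{"grip":[-1,-1,-1,-1,-1,-1,-1,-1,-1,-1,-1,-1],"linear":[[0,0,0],[0,0,0],[0,0,0],[0,0,0],[0,0,0],[0,0,0],[0,0,0],[0,0,0],[0,0,0],[0,0,0],[0,0,0],[0,0,0]],"angular":[[0,0,-0.11],[0,0,-0.11],[0,0,-0.11],[0,0,-0.11],[0,0,-0.11],[0,0,-0.11],[0,0,-0.11],[0,0,-0.11],[0,0,-0.11],[0,0,-0.11],[0,0,-0.11],[0,0,-0.07]]}'
python3 - <<'E'
from go import *
s,cs=grab("scene");t,ct=grab("top")
P=np.array([plane(ct,*q,4)[:2] for q in((372.4,163.3),(409.8,159.3),(417.1,196.4),(378.5,200.7))]);print(P.round(1),P.mean(0))
g=cv2.cvtColor(s[210:275,185:265],cv2.COLOR_BGR2GRAY); m=cv2.morphologyEx((g<70).astype(np.uint8)*255,cv2.MORPH_CLOSE,np.ones((5,5)))
c=max(cv2.findContours(m,0,2)[0],key=cv2.contourArea); M=cv2.moments(c); print(cv2.contourArea(c),plane(cs,M['m10']/M['m00']+185,M['m01']/M['m00']+210,4))
R=Rt(100,20); 
for z in(150,45): to(np.array([595,-258,z])+19*R[:,2],R)
E
```

```text
t: 20.02
ee_pos: [462.0, 212.8, 237.7]
orientation: [-1.869, -0.447, -0.093]
ft_force: [-0.4, 0.1, -1.1]
width: 65.4
grasp_force: 30.0
t: 21.02
ee_pos: [462.0, 212.8, 237.6]
orientation: [-1.308, -1.565, -0.929]
ft_force: [0.1, 0.0, -0.9]
width: 65.3
grasp_force: 30.0
[[ 660.  -181.9]
 [ 670.4 -324.5]
 [ 526.4 -339.8]
 [ 515.5 -195.3]] [ 593.08791119 -260.37122146]
2140.5 [ 599.08276832 -258.44264053    4.        ]
rot [0.008 0.001 0.005] min rows 1 | lin after rot [-248.8   49.2 -408.4] | now [462.  212.8 237.6]
[array([-0.7 ,  1.04,  1.16,  0.71,  1.96, -0.98])] [-0.17  0.57  1.97  1.1   1.46 -1.01]
rot [0.008 0.001 0.005] min rows 1 | lin after rot [-347.5   49.2 -372.5] | now [462.  212.8 237.6]
[array([-0.7 ,  1.18,  1.12,  0.69,  1.89, -1.05])] [-0.17  0.57  1.97  1.1   1.46 -1.01]
```

```bash
python3 -m pendant '{"grip":[-1,-1,-1,-1,-1,-1,-1,-1,-1],"linear":[[-7,1.4,-11.3],[-13.8,2.7,-22.7],[-13.8,2.7,-22.7],[-13.8,2.7,-22.7],[-13.8,2.7,-22.7],[-13.8,2.7,-22.7],[-13.8,2.7,-22.7],[-13.8,2.7,-22.7],[-13.8,2.7,-22.7]],"angular":[[0.008,0.001,0.005],[0,0,0],[0,0,0],[0,0,0],[0,0,0],[0,0,0],[0,0,0],[0,0,0],[0,0,0]]}'
python3 -m pendant '{"grip":[-1,-1,-1,-1,-1,-1,-1,-1,-1,-1,-1,-1],"linear":[[-13.8,2.7,-22.7],[-13.8,2.7,-22.7],[-13.8,2.7,-22.7],[-13.8,2.7,-22.7],[-13.8,2.7,-22.7],[-13.8,2.7,-22.7],[-13.8,2.7,-22.7],[-13.8,2.7,-22.7],[-13.8,2.7,-22.7],[-7,1.4,-11.3],[0,0,0],[0,0,0]],"angular":[[0,0,0],[0,0,0],[0,0,0],[0,0,0],[0,0,0],[0,0,0],[0,0,0],[0,0,0],[0,0,0],[0,0,0],[0,0,0],[0,0,0]]}'
python3 - <<'E'
from go import *
R=Rt(100,20); to(np.array([595,-258,46])+19*R[:,2],R,False); grab("wrist","w6")
E
```

```text
t: 21.87
ee_pos: [523.1, -3.7, 192.6]
orientation: [-1.311, -1.555, -0.914]
ft_force: [-0.1, -0.7, -0.3]
width: 65.3
grasp_force: 30.0
t: 22.87
ee_pos: [590.3, -241.7, 142.6]
orientation: [-1.311, -1.555, -0.915]
ft_force: [0.7, 0.5, -0.5]
width: 65.4
grasp_force: 30.0
rot [ 0.001 -0.001 -0.004] min rows 1 | lin after rot [-96.5   1.8  36.2] | now [ 590.3 -241.7  142.6]
```

View pics/w6.png

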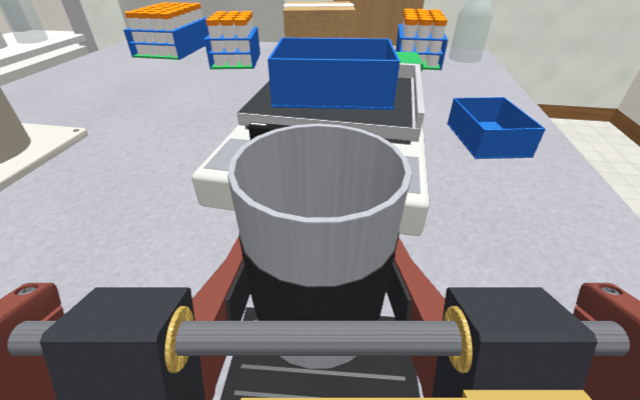

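The cup is empty and still straight in the fingers, over the mat. Lower it.

```bash
python3 -m pendant '{"grip":[-1,-1,-1,-1,-1,-1],"linear":[[-19.3,0.4,7.2],[-19.3,0.4,7.2],[-19.3,0.4,7.2],[-19.3,0.4,7.3],[-19.3,0.2,7.3],[0,0,0]],"angular":[[0,0,-0.004],[0,0,0],[0,0,0],[0,0,0],[0,0,0],[0,0,0]]}'
python3 -m pendant '{"grip":[-1,-1,-1,-1],"linear":[[-1.9,0,0.7],[-1.9,0,0.7],[-1.4,0,0.5],[0,0,0]],"angular":[[0,0,0],[0,0,0],[0,0,0],[0,0,0]]}'
python3 - <<'E'
from go import *
o,x,R=cur(); print(x-19*R[:,2],o["ft_force"])
E
python3 -m pendant '{"grip":[-1,-1],"linear":[[-1.4,0,0.5],[0,0,0]],"angular":[[0,0,0],[0,0,0]]}'
python3 - <<'E'
from go import *
o,x,R=cur(); print(x-19*R[:,2],o["ft_force"])
E
```

```text
t: 23.42
ee_pos: [590.8, -236.9, 37.0]
orientation: [-1.305, -1.555, -0.915]
ft_force: [-0.9, 0.3, -1.0]
width: 65.4
grasp_force: 30.0
t: 23.75
ee_pos: [593.1, -239.5, 36.0]
orientation: [-1.307, -1.562, -0.919]
ft_force: [0.3, -0.5, -0.3]
width: 65.1
grasp_force: 30.0
[ 596.20906197 -257.075439     42.55679826] [ 0.34060478 -0.54841648 -0.31790146]
t: 23.92
ee_pos: [592.9, -239.5, 34.0]
orientation: [-1.307, -1.562, -0.919]
ft_force: [0.1, -0.1, -1.3]
width: 65.5
grasp_force: 30.0
[ 595.99195642 -257.06383993   40.48197832] [ 0.07476871 -0.11155249 -1.31280057]
```

```bash
python3 -m pendant '{"grip":[-1,-1],"linear":[[-1.1,0,0.4],[0,0,0]],"angular":[[0,0,0],[0,0,0]]}'
python3 - <<'E'
from go import *
o,x,R=cur(); print(x-19*R[:,2],o["ft_force"])
E
python3 -m pendant '{"grip":[-1,-1],"linear":[[-0.9,0,0.3],[0,0,0]],"angular":[[0,0,0],[0,0,0]]}'
python3 - <<'E'
from go import *
o,x,R=cur(); print(x-19*R[:,2],o["ft_force"])
E
python3 -m pendant '{"grip":[1,1,1,1,1,1,1,1,1,1],"linear":[[0,0,0],[0,0,0],[0,0,0],[0,0,0],[0,0,-15],[0,0,-25],[0,0,-25],[0,0,-25],[0,0,-30],[0,0,-30]],"angular":[[0,0,0],[0,0,0],[0,0,0],[0,0,0],[0,0,0],[0,0,0],[0,0,0],[0,0,0],[0,0,0],[0,0,0]]}'
python3 - <<'E'
from go import *
o,x,R=cur(); print(x,o["ft_force"]); grab("wrist","w7")
im,c=grab("top")
for b in blobs(mask(im,*ORANGE),60,400): print(b[0],plane(c,*b[0],25)[:2])
E
```

```text
t: 24.08
ee_pos: [592.9, -239.5, 33.0]
orientation: [-1.306, -1.561, -0.919]
ft_force: [0.3, -0.7, 2.7]
width: 65.6
grasp_force: 30.0
[ 595.98515311 -257.04420744   39.51059985] [ 0.34080793 -0.72233462  2.681604  ]
t: 24.25
ee_pos: [592.8, -239.5, 33.0]
orientation: [-1.304, -1.56, -0.92]
ft_force: [-0.8, -1.0, 7.0]
width: 65.3
grasp_force: 29.9
[ 595.92781469 -257.09205515   39.44852656] [-0.844786   -0.98574337  7.01316421]
t: 25.08
ee_pos: [617.1, -378.9, 82.9]
orientation: [-1.306, -1.56, -0.918]
ft_force: [0.9, -0.4, 0.2]
width: 87.8
grasp_force: 0.0
[ 617.10110685 -378.92589783   82.90495719] [ 0.93105193 -0.43504422  0.19832651]
[106.3  99.9] [944.36455349 827.90870244]
[547.  129.4] [ 762.83498267 -850.11680631]
[220.3 223.6] [449.15890035 383.38741137]
[143.5 287.8] [233.88994785 647.39712326]
[145.2 298.8] [196.44667146 639.5204989 ]
[146.9 310. ] [158.74269916 631.69451424]
```

View pics/w7.png

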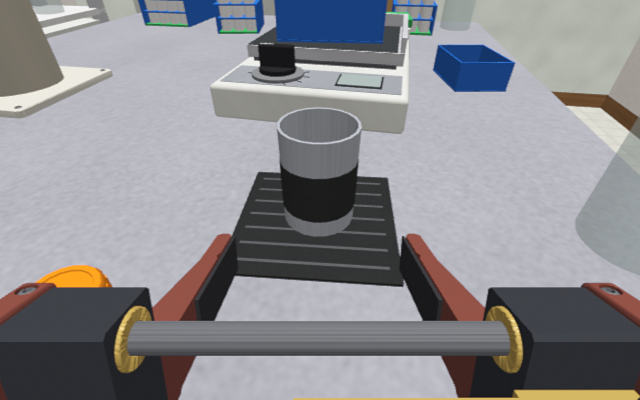

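The cup stands upright near the mat centre (foot at (318,215), all on the mat). Cap 1 is partly visible at (70,285). That was my 14th picture, so I work by numbers from here on.

```bash
python3 -m pendant '{"grip":[1,1,1,1,1,1],"linear":[[28.2,0,-10.3],[28.2,0,-10.3],[28.2,0,-10.3],[28.2,0,-10.3],[28.2,0,-10.3],[0,0,0]],"angular":[[0,0,0],[0,0,0],[0,0,0],[0,0,0],[0,0,0],[0,0,0]]}'
python3 - <<'E'
from go import *
for y in(0,np.pi):
    R=Ro.from_euler('z',y).as_matrix()@np.diag([1,-1,-1]); to(np.array([410,-388,230]),R)
E
```

```text
t: 25.68
ee_pos: [618.0, -378.9, 239.3]
orientation: [-1.307, -1.57, -0.92]
ft_force: [1.5, -0.1, 0.6]
width: 87.7
grasp_force: 0.0
rot [-1.042 -0.884  1.509] min rows 17 | lin after rot [-208.     9.1    9.3] | now [ 618.  -378.9  239.3]
[array([-0.78,  0.33,  1.76, -0.  ,  1.06,  0.79])] [-0.8   1.1   0.77  0.76  2.26 -0.81]
rot [ 0.846 -0.997 -1.202] min rows 15 | lin after rot [208.   -9.1   9.3] | now [ 618.  -378.9  239.3]
[array([-0.78,  0.33,  1.76, -0.  ,  1.06, -2.35])] [-0.8   1.1   0.77  0.76  2.26 -0.81]
```

```bash
python3 -m pendant '{"grip":[1,1,1,1,1,1,1,1,1],"linear":[[0,0,0],[0,0,0],[0,0,0],[0,0,0],[0,0,0],[0,0,0],[0,0,0],[0,0,0],[0,0,0]],"angular":[[-0.0579,-0.0491,0.0838],[-0.0579,-0.0491,0.0838],[-0.0579,-0.0491,0.0838],[-0.0579,-0.0491,0.0838],[-0.0579,-0.0491,0.0838],[-0.0579,-0.0491,0.0838],[-0.0579,-0.0491,0.0838],[-0.0579,-0.0491,0.0838],[-0.0579,-0.0491,0.0838]]}'
python3 -m pendant '{"grip":[1,1,1,1,1,1,1,1,1],"linear":[[0,0,0],[0,0,0],[0,0,0],[0,0,0],[0,0,0],[0,0,0],[0,0,0],[0,0,0],[0,0,0]],"angular":[[-0.0579,-0.0491,0.0838],[-0.0579,-0.0491,0.0838],[-0.0579,-0.0491,0.0838],[-0.0579,-0.0491,0.0838],[-0.0579,-0.0491,0.0838],[-0.0579,-0.0491,0.0838],[-0.0579,-0.0491,0.0838],[-0.0579,-0.0491,0.0838],[-0.0579,-0.0491,0.0838]]}'
python3 -m pendant '{"grip":[1,1,1,1,1,1,1,1,1],"linear":[[-26,1.1,1.2],[-26,1.1,1.2],[-26,1.1,1.2],[-26,1.1,1.2],[-26,1.1,1.2],[-26,1.1,1.2],[-26,1.1,1.2],[-26,1.1,1.2],[0,0,0]],"angular":[[0,0,0],[0,0,0],[0,0,0],[0,0,0],[0,0,0],[0,0,0],[0,0,0],[0,0,0],[0,0,0]]}'
cat > caps.py <<'E'
from go import *
np.set_printoptions(precision=1,suppress=True)
for n in("wrist","top","scene"):
    im,c=grab(n)
    for b in blobs(mask(im,*ORANGE),100,9000):
        P=plane(c,*b[0],20)
        if abs(P[0]-450)<110 and abs(P[1])<500: print(n,b[0],b[1],b[2],P)
o,x,R=cur(); print("tcp",x,Ro.from_matrix(R).as_rotvec(),o["width"],o["t"])
E
python3 caps.py
```

```text
t: 26.43
ee_pos: [616.0, -378.0, 231.8]
orientation: [-2.38, -0.972, -0.568]
ft_force: [0.1, -0.6, 0.2]
width: 87.7
grasp_force: 0.0
t: 27.18
ee_pos: [616.2, -377.7, 232.4]
orientation: [-3.14, 0.006, 0.013]
ft_force: [-0.6, -0.2, -0.1]
width: 87.8
grasp_force: 0.0
t: 27.93
ee_pos: [404.2, -385.4, 223.0]
orientation: [-3.134, 0.002, 0.016]
ft_force: [0.3, -0.4, 0.2]
width: 88.0
grasp_force: 0.0
wrist [325.8 129.9] 296 [302 109  49  50] [ 445.9 -391.    20. ]
wrist [326.5 137.5] 215 [307 117  39  39] [ 437.8 -391.8   20. ]
top [220.3 223.7] 158 [214 217  14  14] [449.5 384.7  20. ]
scene [189.1 194.8] 234 [181 187  17  17] [ 446.3 -389.2   20. ]
scene [444.2 203. ] 249 [436 195  18  17] [454.7 384.4  20. ]
tcp [ 408.9 -386.8  224.2] [-3.1  0.   0. ] 87.66888131299389 28.0833
```

```bash
python3 -m pendant '{"grip":[1,1,1,1,1,1,1,1,1,1],"linear":[[34.6,3.2,0],[0,0,25],[0,0,25],[0,0,25],[0,0,25],[0,0,25],[0,0,25],[0,0,25],[0,0,25],[0,0,0]],"angular":[[0,0,0],[0,0,0],[0,0,0],[0,0,0],[0,0,0],[0,0,0],[0,0,0],[0,0,0],[0,0,0],[0,0,0]]}'
python3 - <<'E'
from go import *
to(np.array([443.5,-390,4]),np.diag([1.,-1,-1]),False)
E
```

```text
t: 28.92
ee_pos: [440.7, -386.6, 19.4]
orientation: [-3.132, -0.001, 0.018]
ft_force: [-1.6, 1.9, -0.4]
width: 87.4
grasp_force: 0.0
rot [-0.01   0.012  0.001] min rows 1 | lin after rot [ 2.8  3.4 15.4] | now [ 440.7 -386.6   19.4]
```

```bash
python3 -m pendant '{"grip":[1,1,1,-1,-1,-1,-1,-1,-1],"linear":[[2.8,3.4,7],[0,0,7.5],[0,0,0],[0,0,0],[0,0,0],[0,0,0],[0,0,0],[0,0,0],[0,0,0]],"angular":[[-0.01,0.012,0],[0,0,0],[0,0,0],[0,0,0],[0,0,0],[0,0,0],[0,0,0],[0,0,0],[0,0,0]]}'
python3 -m pendant '{"grip":[-1,-1,-1,-1,-1,-1,-1,-1,-1,-1],"linear":[[0,0,-20],[0,0,-25],[0,0,-25],[0,0,-25],[0,0,-25],[0,0,-25],[0,0,-25],[0,0,-25],[0,0,-25],[0,0,0]],"angular":[[0,0,0],[0,0,0],[0,0,0],[0,0,0],[0,0,0],[0,0,0],[0,0,0],[0,0,0],[0,0,0],[0,0,0]]}'
python3 - <<'E'
from go import *
im,c=grab("scene"); print([b[0] for b in blobs(mask(im,*ORANGE),100,400)])
to(np.array([500,166,230]),np.diag([1.,-1,-1]))
E
```

```text
t: 29.67
ee_pos: [445.0, -392.8, 10.0]
orientation: [3.136, -0.001, 0.01]
ft_force: [0.1, 0.1, 2.1]
width: 52.1
grasp_force: 30.0
t: 30.5
ee_pos: [445.5, -393.4, 234.9]
orientation: [3.131, -0.001, 0.019]
ft_force: [0.3, 0.0, 0.1]
width: 52.1
grasp_force: 30.0
[array([167. , 145.1]), array([444.2, 203. ]), array([635.7, 312. ])]
rot [ 0.009 -0.01  -0.001] min rows 1 | lin after rot [  55.3 -558.7    2.4] | now [ 444.7 -392.7  232.4]
[array([0.3 , 0.27, 1.84, 0.  , 1.03, 1.87])] [-0.74  0.36  1.7   0.    1.07  0.83]
```

```bash
python3 -m pendant '{"grip":[-1,-1,-1,-1,-1,-1,-1,-1,-1,-1],"linear":[[2.8,-18,0],[2.8,-28,0],[2.8,-28,0],[2.8,-28,0],[2.8,-28,0],[2.8,-28,0],[2.8,-28,0],[2.8,-28,0],[2.8,-28,0],[2.8,-28,0]],"angular":[[0.009,-0.01,0],[0,0,0],[0,0,0],[0,0,0],[0,0,0],[0,0,0],[0,0,0],[0,0,0],[0,0,0],[0,0,0]]}'
python3 -m pendant '{"grip":[-1,-1,-1,-1,-1,-1,-1,-1,-1,-1,-1,-1],"linear":[[2.8,-28,0],[2.8,-28,0],[2.8,-28,0],[2.8,-28,0],[2.8,-28,0],[2.8,-28,0],[2.8,-28,0],[2.8,-28,0],[2.8,-28,0],[2.8,-28,0],[0,-10,0],[0,0,0]],"angular":[[0,0,0],[0,0,0],[0,0,0],[0,0,0],[0,0,0],[0,0,0],[0,0,0],[0,0,0],[0,0,0],[0,0,0],[0,0,0],[0,0,0]]}'
python3 - <<'E'
from go import *
to(np.array([500,160,130]),np.diag([1.,-1,-1]),False)
t,ct=grab("scene")
m=mask(t[150:260,330:420],*BLUE); c=max(cv2.findContours(m,0,2)[0],key=cv2.contourArea);print(cv2.minAreaRect(c))
E
```

```text
t: 31.38
ee_pos: [470.7, -120.0, 229.0]
orientation: [-3.137, 0.002, 0.01]
ft_force: [0.3, -0.2, -1.2]
width: 52.4
grasp_force: 30.0
t: 32.38
ee_pos: [499.3, 169.9, 230.1]
orientation: [-3.138, -0.003, 0.01]
ft_force: [0.2, 0.1, 0.6]
width: 52.3
grasp_force: 30.0
rot [-0.004  0.006  0.002] min rows 1 | lin after rot [  0.7   9.9 100.1] | now [499.3 169.9 230.1]
((46.460811614990234, 57.70329284667969), (70.72542572021484, 53.778263092041016), 82.47618103027344)
```

```bash
python3 -m pendant '{"grip":[-1,-1,-1,-1,-1,0.4,0.4,0.4,0.4,0.4,0.4,0.4],"linear":[[0,9,25],[0,0,25],[0,0,25],[0,0,24],[0,0,0],[0,0,0],[0,0,0],[0,0,0],[0,0,-25],[0,0,-25],[0,0,-25],[0,0,-25]],"angular":[[0,0,0],[0,0,0],[0,0,0],[0,0,0],[0,0,0],[0,0,0],[0,0,0],[0,0,0],[0,0,0],[0,0,0],[0,0,0],[0,0,0]]}'
python3 -m pendant '{"grip":[1,1,1,1,1,1,1,1,1,1],"linear":[[-9,-22,0],[-9,-24,0],[-9,-24,0],[-9,-24,0],[-9,-24,0],[-9,-24,0],[-9,-24,0],[-9,-24,0],[-9,-24,0],[0,0,0]],"angular":[[0,0,0],[0,0,0],[0,0,0],[0,0,0],[0,0,0],[0,0,0],[0,0,0],[0,0,0],[0,0,0],[0,0,0]]}'
sed -i 's/ORANGE=((5,150,90),(18,255,255))/ORANGE=((4,110,90),(22,255,255))/' h.py
python3 caps.py; python3 - <<'E'
from go import *
to(np.array([452.5,383.5,8]),np.diag([1.,-1,-1]))
E
```

```text
t: 33.43
ee_pos: [500.4, 159.4, 235.2]
orientation: [-3.137, 0.001, 0.003]
ft_force: [0.1, -0.4, 0.5]
width: 61.5
grasp_force: 0.0
t: 34.27
ee_pos: [418.5, 377.1, 235.5]
orientation: [-3.134, -0.003, 0.003]
ft_force: [0.5, -0.2, 0.6]
width: 87.9
grasp_force: 0.0
wrist [579.8 100.3] 4367 [538  66  85  69] [492.5  97.9  20. ]
wrist [305.4 176.4] 1659 [283 153  46  47] [407.4 394.7  20. ]
top [280.2 205.2] 177 [273 198  15  15] [509.3 167.2  20. ]
scene [445.1 191.4] 256 [436 183  19  18] [410.9 392.   20. ]
scene [370.8 194.7] 269 [362 186  19  18] [429.9 166.1  20. ]
tcp [419.4 373.3 234.6] [-3.1 -0.   0. ] 87.52784823381683 34.4167
rot [-0.004  0.003  0.   ] min rows 1 | lin after rot [ 33.1 -10.2 226.6] | now [419.4 373.3 234.6]
[array([ 0.68,  0.69,  1.79, -0.  ,  0.66,  2.25])] [0.7  0.32 1.76 0.01 1.06 2.27]
```

Cap 2 was knocked to about (408,393). Picking it there.

```bash
python3 -m pendant '{"grip":[1,1,1,1,1,1,1,1,1,1],"linear":[[-11.4,-20,0],[0,0,25],[0,0,25],[0,0,25],[0,0,25],[0,0,25],[0,0,25],[0,0,25],[0,0,10],[0,0,0]],"angular":[[0,0,0],[0,0,0],[0,0,0],[0,0,0],[0,0,0],[0,0,0],[0,0,0],[0,0,0],[0,0,0],[0,0,0]]}'
python3 - <<'E'
from go import *
to(np.array([408,393.5,7]),np.diag([1.,-1,-1]),False)
im,c=grab("scene"); print([(b[0],plane(c,*b[0],20)) for b in blobs(mask(im,*ORANGE),100,400)])
E
```

```text
t: 35.25
ee_pos: [406.4, 392.1, 47.0]
orientation: [-3.141, 0.003, 0.011]
ft_force: [-0.8, -0.1, 0.1]
width: 87.6
grasp_force: 0.0
rot [-0.001  0.007 -0.002] min rows 1 | lin after rot [ 1.6 -1.4 40. ] | now [406.4 392.1  47. ]
[(array([286.8,   6.5]), array([-580.79273728, -174.78997967,   20.        ])), (array([445.1, 191.3]), array([410.48408174, 392.06511536,  20.        ])), (array([370.8, 194.7]), array([429.93718263, 166.1155589 ,  20.        ]))]
```

```bash
python3 -m pendant '{"grip":[1,1,1,1,-1,-1,-1,-1,-1,-1],"linear":[[1.6,-1.4,15],[0,0,15],[0,0,10],[0,0,0],[0,0,0],[0,0,0],[0,0,0],[0,0,0],[0,0,0],[0,0,0]],"angular":[[0,0.007,0],[0,0,0],[0,0,0],[0,0,0],[0,0,0],[0,0,0],[0,0,0],[0,0,0],[0,0,0],[0,0,0]]}'
python3 -m pendant '{"grip":[-1,-1,-1,-1,-1,-1,-1,-1,-1,-1],"linear":[[0,0,-20],[0,0,-25],[0,0,-25],[0,0,-25],[0,0,-25],[0,0,-25],[0,0,-25],[0,0,-25],[0,0,-25],[0,0,0]],"angular":[[0,0,0],[0,0,0],[0,0,0],[0,0,0],[0,0,0],[0,0,0],[0,0,0],[0,0,0],[0,0,0],[0,0,0]]}'
python3 caps.py; python3 - <<'E'
from go import *
to(np.array([580,172,232]),np.diag([1.,-1,-1]))
E
```

```text
t: 36.13
ee_pos: [408.8, 395.9, 9.2]
orientation: [-3.137, 0.001, -0.005]
ft_force: [-0.1, -0.7, 2.7]
width: 52.3
grasp_force: 30.0
t: 36.97
ee_pos: [410.0, 396.7, 233.9]
orientation: [-3.132, 0.001, -0.014]
ft_force: [1.0, 1.0, -0.6]
width: 52.1
grasp_force: 30.0
wrist [604.6  91. ] 4242 [566  56  74  70] [494.9  94.9  20. ]
top [280.2 205.2] 177 [273 198  15  15] [509.3 167.2  20. ]
scene [370.8 194.7] 269 [362 186  19  18] [429.9 166.1  20. ]
tcp [407.7 394.5 228.2] [-3.1  0.  -0. ] 52.09702269496234 37.1167
rot [-0.004 -0.002 -0.001] min rows 1 | lin after rot [172.3 222.5  -3.8] | now [407.7 394.5 228.2]
[array([ 0.27,  0.38,  1.67, -0.  ,  1.09,  1.84])] [0.75 0.33 1.76 0.   1.05 2.32]
```

```bash
python3 -m pendant '{"grip":[-1,-1,-1,-1,-1,-1,-1,-1,-1,-1,-1,-1],"linear":[[10,13,0],[15,19.5,0],[15,19.5,0],[15,19.5,0],[15,19.5,0],[15,19.5,0],[15,19.5,0],[15,19.5,0],[15,19.5,0],[15,19.5,0],[15,19.5,0],[12,14,0]],"angular":[[0,0,0],[0,0,0],[0,0,0],[0,0,0],[0,0,0],[0,0,0],[0,0,0],[0,0,0],[0,0,0],[0,0,0],[0,0,0],[0,0,0]]}'
python3 -m pendant '{"grip":[-1,-1,-1,-1,-1,0.4,0.4,0.4,0.4,0.4,0.4,0.4],"linear":[[0,0,25],[0,0,25],[0,0,25],[0,0,24],[0,0,0],[0,0,0],[0,0,0],[0,0,0],[0,0,-25],[0,0,-25],[0,0,-25],[0,0,-25]],"angular":[[0,0,0],[0,0,0],[0,0,0],[0,0,0],[0,0,0],[0,0,0],[0,0,0],[0,0,0],[0,0,0],[0,0,0],[0,0,0],[0,0,0]]}'
python3 - <<'E'
from go import *
np.set_printoptions(precision=1,suppress=True)
# robot out of the way? list orange and box rim
for n in("top","scene"):
    im,c=grab(n)
    print(n,[(b[0],b[1],plane(c,*b[0],105)) for b in blobs(mask(im,*ORANGE),60,400) if 250<b[0][0]<400])
o,x,R=cur();print(x,o["width"])
E
```

```text
t: 38.12
ee_pos: [579.6, 170.8, 226.0]
orientation: [-3.139, 0.003, 0.001]
ft_force: [0.0, 0.7, -0.4]
width: 51.8
grasp_force: 30.0
t: 39.12
ee_pos: [580.3, 172.9, 232.2]
orientation: [-3.137, 0.001, -0.008]
ft_force: [0.4, 0.7, -0.5]
width: 61.5
grasp_force: 0.0
top []
scene [(array([285.5,   5.4]), np.int32(164), array([-448.6, -162.5,  105. ])), (array([371. , 195.1]), np.int32(251), array([495.4, 159.2, 105. ])), (array([375.4, 219.5]), np.int32(257), array([577.6, 169.3, 105. ]))]
[583.  173.6 235.6] 61.848341452706016
```

Both caps are in the box. I'll square it against the fence by pushing its near face with both open fingertips, then its right face.

```bash
python3 -m pendant '{"grip":[1,1,1,1,1,1,1,1],"linear":[[-25,2,0],[-25,2,0],[-25,2,0],[-25,2,0],[-25,2,0],[-25,2,0],[-22,2,0],[0,0,0]],"angular":[[0,0,0.02],[0,0,0.02],[0,0,0],[0,0,0],[0,0,0],[0,0,0],[0,0,0],[0,0,0]]}'
python3 - <<'E'
from go import *
to(np.array([412,157,100]),Rz(-.04)@np.diag([1.,-1,-1]))
np.set_printoptions(precision=1,suppress=True)
for n,z in(("scene",150),):
    im,c=grab(n,"s9"); m=mask(im[150:260,330:420],*BLUE); k=max(cv2.findContours(m,0,2)[0],key=cv2.contourArea); a=cv2.approxPolyDP(cv2.convexHull(k),3,True)[:,0]+[330,150]; print(a.tolist())
E
```

```text
t: 39.88
ee_pos: [403.5, 163.6, 228.6]
orientation: [-3.137, 0.063, -0.001]
ft_force: [-0.4, -0.7, 0.3]
width: 87.9
grasp_force: 0.0
rot [-0.003 -0.    -0.   ] min rows 1 | lin after rot [  8.8   6.3 128.6] | now [403.5 163.6 228.6]
[array([ 0.34,  0.37,  2.11, -0.  ,  0.67,  1.95])] [0.36 0.13 2.03 0.   0.98 1.96]
[[394, 173], [406, 225], [402, 240], [354, 243], [348, 177]]
```

```bash
python3 -m pendant '{"grip":[1,1,1,1,1,1,1,1],"linear":[[4,6,20],[0,0,25],[0,0,25],[0,0,25],[0,0,20],[0,0,13],[0,0,0],[0,0,0]],"angular":[[0,0,0],[0,0,0],[0,0,0],[0,0,0],[0,0,0],[0,0,0],[0,0,0],[0,0,0]]}'
python3 -m pendant '{"grip":[1,1,1,1,1,1,1,1,1,1],"linear":[[5,0,0],[5,0,0],[5,0,0],[5,0,0],[5,0,0],[5,0,0],[5,0,0],[5,0,0],[5,0,0],[0,0,0]],"angular":[[0,0,0],[0,0,0],[0,0,0],[0,0,0],[0,0,0],[0,0,0],[0,0,0],[0,0,0],[0,0,0],[0,0,0]]}'
python3 -m pendant '{"grip":[1,1,1,1,1,1],"linear":[[4,0,0],[4,0,0],[4,0,0],[2,0,0],[0,0,0],[0,0,0]],"angular":[[0,0,0],[0,0,0],[0,0,0],[0,0,0],[0,0,0],[0,0,0]]}'
python3 - <<'E'
from go import *
to(np.array([482,153,100]),Rz(-.04)@np.diag([1.,-1,-1]),False); print(ctrl.get_obs()["ft_force"])
E
```

```text
t: 40.6
ee_pos: [412.3, 158.7, 100.5]
orientation: [-3.137, 0.064, -0.003]
ft_force: [-0.7, 0.2, 0.8]
width: 87.8
grasp_force: 0.0
t: 41.43
ee_pos: [457.2, 156.9, 101.1]
orientation: [-3.137, 0.064, -0.004]
ft_force: [-0.1, 1.0, 0.3]
width: 87.9
grasp_force: 0.3
t: 41.93
ee_pos: [471.2, 156.2, 101.0]
orientation: [-3.137, 0.064, -0.006]
ft_force: [0.5, 0.1, 0.2]
width: 87.8
grasp_force: 0.0
rot [-0.004 -0.004 -0.001] min rows 1 | lin after rot [10.9  2.7  1. ] | now [471.2 156.2 101. ]
[0.4958794  0.07309443 0.22191955]
```

```bash
for i in 1; do python3 -m pendant '{"grip":[1,1,1,1],"linear":[[2,0,0],[2,0,0],[2,0,0],[0,0,0]],"angular":[[0,0,0],[0,0,0],[0,0,0],[0,0,0]]}'; done
python3 -m pendant '{"grip":[1,1,1],"linear":[[2,0,0],[2,0,0],[0,0,0]],"angular":[[0,0,0],[0,0,0],[0,0,0]]}'
python3 -m pendant '{"grip":[1,1,1],"linear":[[1.5,0,0],[1,0,0],[0,0,0]],"angular":[[0,0,0],[0,0,0],[0,0,0]]}'
python3 - <<'E'
from go import *
np.set_printoptions(precision=1,suppress=True)
im,c=grab("scene","s10"); m=mask(im[150:270,330:430],*BLUE); k=max(cv2.findContours(m,0,2)[0],key=cv2.contourArea); a=cv2.approxPolyDP(cv2.convexHull(k),3,True)[:,0]+[330,150]; print(a.tolist())
print([(b[0],plane(c,*b[0],105)) for b in blobs(mask(im,*ORANGE),60,400) if 300<b[0][0]<430])
E
```

```text
t: 42.27
ee_pos: [476.5, 156.0, 101.0]
orientation: [-3.137, 0.064, -0.004]
ft_force: [-3.0, 0.9, 1.3]
width: 87.8
grasp_force: 1.3
t: 42.52
ee_pos: [478.2, 155.8, 100.8]
orientation: [-3.138, 0.063, 0.003]
ft_force: [-11.4, 3.2, 8.0]
width: 87.7
grasp_force: 5.6
t: 42.77
ee_pos: [478.1, 155.7, 100.8]
orientation: [-3.138, 0.061, 0.01]
ft_force: [-20.8, 5.8, 16.4]
width: 87.9
grasp_force: 10.5
[[347, 183], [395, 186], [394, 250], [345, 247]]
[(array([368.8, 205.4]), array([531.2, 152.4, 105. ])), (array([369. , 231.5]), array([616.6, 151.2, 105. ]))]
```

The far fence stopped the box at TCP x≈478. Back off, rise, and turn the tool for the right face.

```bash
python3 -m pendant '{"grip":[1,1,1,1,1,1,1,1],"linear":[[-10,0,0],[-15,0,0],[0,0,-25],[0,0,-25],[0,0,-25],[0,0,-25],[0,0,-25],[0,0,0]],"angular":[[0,0,0],[0,0,0],[0,0,0],[0,0,0],[0,0,0],[0,0,0],[0,0,0],[0,0,0]]}'
python3 -m pendant '{"grip":[1,1,1,1,1,1,1],"linear":[[0,0,0],[0,0,0],[0,0,0],[0,0,0],[0,0,0],[0,0,0],[0,0,0]],"angular":[[0,0,-0.112],[0,0,-0.112],[0,0,-0.112],[0,0,-0.112],[0,0,-0.112],[0,0,-0.112],[0,0,-0.112]]}'
python3 -m pendant '{"grip":[1,1,1,1,1,1,1,1],"linear":[[0,0,0],[0,0,0],[0,0,0],[0,0,0],[0,0,0],[0,0,0],[0,0,0],[0,0,0]],"angular":[[0,0,-0.112],[0,0,-0.112],[0,0,-0.112],[0,0,-0.112],[0,0,-0.112],[0,0,-0.112],[0,0,-0.112],[0,0,0]]}'
python3 - <<'E'
from go import *
to(np.array([580,62,230]),Rz(np.pi/2-.04)@np.diag([1.,-1,-1]))
t,ct=grab("top","t11"); m=mask(t[130:250,220:330],*BLUE); k=max(cv2.findContours(m,0,2)[0],key=cv2.contourArea); q=cv2.boxPoints(cv2.minAreaRect(k))+[220,130]
print(np.array([plane(ct,*v,150) for v in q]).round(1))
E
```

```text
t: 43.48
ee_pos: [461.0, 157.0, 230.7]
orientation: [-3.134, 0.065, -0.019]
ft_force: [1.5, -0.6, 0.3]
width: 87.8
grasp_force: 0.0
t: 44.07
ee_pos: [458.0, 156.0, 225.5]
orientation: [-2.922, -1.147, -0.007]
ft_force: [-0.4, 0.1, 0.2]
width: 88.2
grasp_force: 0.0
t: 44.73
ee_pos: [457.9, 156.0, 225.4]
orientation: [-2.265, -2.176, -0.008]
ft_force: [0.0, -0.3, 0.3]
width: 88.2
grasp_force: 0.0
rot [ 0.003 -0.004 -0.   ] min rows 1 | lin after rot [-89.1 125.8  -4.6] | now [457.9 156.  225.4]
[array([ 0.09,  0.35,  1.72, -0.  ,  1.07,  0.13])] [0.3  0.21 1.93 0.   0.99 0.34]
[[672.3 216.5 150. ]
 [667.4  83.7 150. ]
 [480.7  88.6 150. ]
 [485.5 217.7 150. ]]
```

```bash
python3 -m pendant '{"grip":[1,1,1,1,1,1,1],"linear":[[-15,21,0],[-15,21,0],[-15,21,0],[-15,21,0],[-15,21,0],[-14,21,0],[0,0,0]],"angular":[[0,0,0],[0,0,0],[0,0,0],[0,0,0],[0,0,0],[0,0,0],[0,0,0]]}'
python3 -m pendant '{"grip":[1,1,1,1,1,1,1],"linear":[[0,0,25],[0,0,25],[0,0,25],[0,0,25],[0,0,18],[0,0,7],[0,0,0]],"angular":[[0,0,0],[0,0,0],[0,0,0],[0,0,0],[0,0,0],[0,0,0],[0,0,0]]}'
python3 -m pendant '{"grip":[1,1,1,1,1,1,1,1,1,1,1,1],"linear":[[5,0,0],[5,0,0],[5,0,0],[5,0,0],[5,0,0],[5,0,0],[5,0,0],[5,0,0],[5,0,0],[5,0,0],[0,0,0],[0,0,0]],"angular":[[0,0,0],[0,0,0],[0,0,0],[0,0,0],[0,0,0],[0,0,0],[0,0,0],[0,0,0],[0,0,0],[0,0,0],[0,0,0],[0,0,0]]}'
python3 -m pendant '{"grip":[1,1,1,1],"linear":[[2,0,0],[2,0,0],[2,0,0],[0,0,0]],"angular":[[0,0,0],[0,0,0],[0,0,0],[0,0,0]]}'
```

```text
t: 45.37
ee_pos: [583.2, 59.4, 225.7]
orientation: [2.275, 2.164, 0.01]
ft_force: [-0.3, 1.0, 0.0]
width: 87.7
grasp_force: 0.0
t: 45.95
ee_pos: [578.5, 62.4, 99.0]
orientation: [-2.269, -2.168, -0.003]
ft_force: [0.4, 0.3, -0.0]
width: 88.1
grasp_force: 0.0
t: 46.95
ee_pos: [582.6, 112.7, 101.9]
orientation: [-2.269, -2.173, -0.009]
ft_force: [1.0, -0.8, 0.6]
width: 87.6
grasp_force: 0.5
t: 47.28
ee_pos: [582.8, 117.7, 101.8]
orientation: [2.269, 2.173, 0.007]
ft_force: [-0.9, -4.7, 4.6]
width: 87.6
grasp_force: 2.8
```

```bash
python3 -m pendant '{"grip":[1,1,1],"linear":[[1.5,0,0],[1.5,0,0],[0,0,0]],"angular":[[0,0,0],[0,0,0],[0,0,0]]}'
python3 -m pendant '{"grip":[1,1,1],"linear":[[1,0,0],[1,0,0],[0,0,0]],"angular":[[0,0,0],[0,0,0],[0,0,0]]}'
python3 - <<'E'
from go import *
np.set_printoptions(precision=1,suppress=True)
for n,r in(("scene",(150,280,330,430)),("top",(130,250,220,330))):
    t,c=grab(n,n+"12"); m=mask(t[r[0]:r[1],r[2]:r[3]],*BLUE); k=max(cv2.findContours(m,0,2)[0],key=cv2.contourArea); a=cv2.approxPolyDP(cv2.convexHull(k),3,True)[:,0]+[r[2],r[0]]
    print(n,a.tolist(),[plane(c,*v,150)[:2] for v in a])
# shaker corners via bright housing in top
t,c=grab("top"); h=cv2.cvtColor(t[140:245,230:360],cv2.COLOR_BGR2HSV)
print(ctrl.get_obs()["ft_force"])
E
```

```text
t: 47.53
ee_pos: [582.8, 120.5, 101.8]
orientation: [2.269, 2.173, 0.007]
ft_force: [-0.8, -5.8, 5.1]
width: 87.9
grasp_force: 3.1
t: 47.78
ee_pos: [582.9, 122.5, 101.8]
orientation: [2.269, 2.173, 0.007]
ft_force: [-1.9, -5.2, 5.4]
width: 87.4
grasp_force: 3.3
scene [[376, 184], [411, 187], [411, 251], [362, 248], [362, 232]] [array([490.9, 169.7]), array([498.6, 264.3]), array([699. , 249.9]), array([694.3, 129.3]), array([647.3, 129.8])]
top [[255, 152], [260, 191], [256, 206], [247, 203], [249, 153]] [array([673.1, 236.9]), array([536.4, 220.7]), array([486.1, 234.2]), array([497.3, 264. ]), array([670.3, 257.3])]
[-1.1 -6.5  4.8]
```

Still sliding (about 5 N). Continue until the force rises.

```bash
python3 -m pendant '{"grip":[1,1,1,1],"linear":[[1,0,0],[1,0,0],[1,0,0],[0,0,0]],"angular":[[0,0,0],[0,0,0],[0,0,0],[0,0,0]]}'
python3 -m pendant '{"grip":[1,1,1],"linear":[[1,0,0],[1,0,0],[0,0,0]],"angular":[[0,0,0],[0,0,0],[0,0,0]]}'
python3 -m pendant '{"grip":[1,1,1],"linear":[[1,0,0],[1,0,0],[0,0,0]],"angular":[[0,0,0],[0,0,0],[0,0,0]]}'
```

```text
t: 48.27
ee_pos: [583.0, 125.5, 101.8]
orientation: [2.269, 2.173, 0.007]
ft_force: [-2.0, -7.6, 4.9]
width: 88.0
grasp_force: 3.3
t: 48.52
ee_pos: [583.1, 127.4, 101.8]
orientation: [2.269, 2.173, 0.007]
ft_force: [-1.0, -6.2, 4.8]
width: 87.5
grasp_force: 3.3
t: 48.77
ee_pos: [583.2, 129.4, 101.8]
orientation: [2.269, 2.173, 0.007]
ft_force: [-1.8, -5.3, 5.4]
width: 87.8
grasp_force: 3.3
```

```bash
python3 -m pendant '{"grip":[1,1,1],"linear":[[1,0,0],[1,0,0],[0,0,0]],"angular":[[0,0,0],[0,0,0],[0,0,0]]}'
python3 -m pendant '{"grip":[1,1,1],"linear":[[1,0,0],[1,0,0],[0,0,0]],"angular":[[0,0,0],[0,0,0],[0,0,0]]}'
python3 -c "
from go import *
o,x,R=cur();print(x,o['ft_force'],o['moment'])"
```

```text
t: 49.02
ee_pos: [583.4, 130.7, 101.8]
orientation: [2.267, 2.173, 0.005]
ft_force: [-1.0, -11.1, 5.5]
width: 87.6
grasp_force: 5.1
t: 49.27
ee_pos: [583.8, 130.9, 101.9]
orientation: [2.264, 2.174, 0.003]
ft_force: [0.7, -19.9, 5.6]
width: 87.8
grasp_force: 10.0
[583.78582171 130.92754614 101.8803999 ] [  0.66605879 -19.91523493   5.55562316] [-2.88250097  0.07832654  1.03519108]
```

The left fence is reached (20 N at y=131). Re-seat the far side with one more push on the near face.

```bash
python3 -m pendant '{"grip":[1,1,1,1,1,1,1,1],"linear":[[-4,0,0],[-11,0,0],[0,0,-25],[0,0,-25],[0,0,-25],[0,0,-25],[0,0,-25],[0,0,0]],"angular":[[0,0,0],[0,0,0],[0,0,0],[0,0,0],[0,0,0],[0,0,0],[0,0,0],[0,0,0]]}'
python3 -m pendant '{"grip":[1,1,1,1,1,1,1],"linear":[[0,0,0],[0,0,0],[0,0,0],[0,0,0],[0,0,0],[0,0,0],[0,0,0]],"angular":[[0,0,0.112],[0,0,0.112],[0,0,0.112],[0,0,0.112],[0,0,0.112],[0,0,0.112],[0,0,0.112]]}'
python3 -m pendant '{"grip":[1,1,1,1,1,1,1,1],"linear":[[0,0,0],[0,0,0],[0,0,0],[0,0,0],[0,0,0],[0,0,0],[0,0,0],[0,0,0]],"angular":[[0,0,0.112],[0,0,0.112],[0,0,0.112],[0,0,0.112],[0,0,0.112],[0,0,0.112],[0,0,0.112],[0,0,0]]}'
python3 - <<'E'
from go import *
to(np.array([440,205,100]),Rz(-.04)@np.diag([1.,-1,-1]))
np.set_printoptions(precision=1,suppress=True)
for n,r in(("top",(130,250,220,330)),("scene",(150,280,330,430))):
    t,c=grab(n,n+"13"); m=mask(t[r[0]:r[1],r[2]:r[3]],*BLUE); k=max(cv2.findContours(m,0,2)[0],key=cv2.contourArea); q=cv2.boxPoints(cv2.minAreaRect(k))+[r[2],r[0]]
    P=np.array([plane(c,*v,150)[:2] for v in q]); print(n,P,P.mean(0)); 
    print([(b[0],plane(c,*b[0],105)) for b in blobs(mask(t,*ORANGE),60,400) if 240<b[0][0]<430])
E
```

```text
t: 49.93
ee_pos: [585.0, 119.3, 231.4]
orientation: [2.267, 2.17, 0.02]
ft_force: [0.4, 0.6, 1.3]
width: 87.4
grasp_force: 0.0
t: 50.52
ee_pos: [581.9, 118.7, 225.3]
orientation: [-2.927, -1.131, -0.006]
ft_force: [-0.8, 0.3, 0.6]
width: 88.2
grasp_force: 0.0
t: 51.18
ee_pos: [581.9, 118.6, 225.4]
orientation: [-3.136, 0.071, -0.003]
ft_force: [-0.3, -0.8, -0.1]
width: 87.5
grasp_force: 0.0
rot [-0.004 -0.002 -0.005] min rows 1 | lin after rot [-145.2  -80.6  125.4] | now [581.9 118.6 225.4]
[array([0.41, 0.42, 2.01, 0.  , 0.71, 2.02])] [0.18 0.37 1.7  0.   1.07 1.79]
top [[674.4 274.3]
 [672.6 223.3]
 [485.7 224.3]
 [487.6 273.9]] [580.1 249. ]
[]
scene [[491.8 139.7]
 [487.8 281.4]
 [698.5 264.6]
 [702.6 136.6]] [595.2 205.6]
[(array([285.4,   5.8]), array([-445.7, -162.7,  105. ])), (array([387.6, 208.1]), array([538.8, 203.8, 105. ])), (array([389. , 232.9]), array([619.3, 204. , 105. ]))]
```

```bash
python3 -m pendant '{"grip":[1,1,1,1,1,1,1,1],"linear":[[-21,-11.5,0],[-21,-11.5,0],[-21,-11.5,0],[-21,-11.5,0],[-21,-11.5,0],[-21,-11.5,0],[-21,-11.5,0],[0,0,0]],"angular":[[0,0,-0.005],[0,0,0],[0,0,0],[0,0,0],[0,0,0],[0,0,0],[0,0,0],[0,0,0]]}'
python3 -m pendant '{"grip":[1,1,1,1,1,1,1],"linear":[[0,0,25],[0,0,25],[0,0,25],[0,0,25],[0,0,18],[0,0,7],[0,0,0]],"angular":[[0,0,0],[0,0,0],[0,0,0],[0,0,0],[0,0,0],[0,0,0],[0,0,0]]}'
python3 -m pendant '{"grip":[1,1,1,1,1,1,1,1,1],"linear":[[4,0,0],[4,0,0],[4,0,0],[4,0,0],[4,0,0],[4,0,0],[4,0,0],[3,0,0],[0,0,0]],"angular":[[0,0,0],[0,0,0],[0,0,0],[0,0,0],[0,0,0],[0,0,0],[0,0,0],[0,0,0],[0,0,0]]}'
python3 -m pendant '{"grip":[1,1,1,1],"linear":[[1.5,0,0],[1.5,0,0],[0,0,0],[0,0,0]],"angular":[[0,0,0],[0,0,0],[0,0,0],[0,0,0]]}'
python3 -m pendant '{"grip":[1,1,1,1],"linear":[[1.5,0,0],[1.5,0,0],[0,0,0],[0,0,0]],"angular":[[0,0,0],[0,0,0],[0,0,0],[0,0,0]]}'
```

```text
t: 51.95
ee_pos: [434.9, 205.5, 225.6]
orientation: [-3.137, 0.048, -0.001]
ft_force: [0.5, 0.0, -0.8]
width: 87.9
grasp_force: 0.0
t: 52.53
ee_pos: [438.0, 204.4, 99.5]
orientation: [-3.138, 0.054, 0.0]
ft_force: [-0.0, 0.5, -0.1]
width: 88.0
grasp_force: 0.0
t: 53.28
ee_pos: [470.4, 204.0, 101.2]
orientation: [-3.137, 0.057, -0.005]
ft_force: [0.2, 0.1, 0.4]
width: 87.7
grasp_force: 0.0
t: 53.62
ee_pos: [472.5, 203.8, 101.1]
orientation: [-3.137, 0.056, -0.004]
ft_force: [0.2, -0.2, -0.6]
width: 87.7
grasp_force: 0.0
t: 53.95
ee_pos: [475.7, 203.8, 101.2]
orientation: [-3.137, 0.056, -0.004]
ft_force: [-0.1, 1.0, -0.6]
width: 88.0
grasp_force: 0.0
```

```bash
python3 -m pendant '{"grip":[1,1,1,1],"linear":[[1,0,0],[1,0,0],[0,0,0],[0,0,0]],"angular":[[0,0,0],[0,0,0],[0,0,0],[0,0,0]]}'
python3 -m pendant '{"grip":[1,1,1,1],"linear":[[1,0,0],[1,0,0],[0,0,0],[0,0,0]],"angular":[[0,0,0],[0,0,0],[0,0,0],[0,0,0]]}'
python3 -m pendant '{"grip":[1,1,1,1],"linear":[[1,0,0],[1,0,0],[0,0,0],[0,0,0]],"angular":[[0,0,0],[0,0,0],[0,0,0],[0,0,0]]}'
```

```text
t: 54.28
ee_pos: [477.6, 203.7, 101.2]
orientation: [-3.137, 0.056, -0.004]
ft_force: [-0.3, -0.2, -0.1]
width: 88.0
grasp_force: 0.0
t: 54.62
ee_pos: [479.6, 203.6, 101.2]
orientation: [-3.137, 0.056, -0.004]
ft_force: [-0.7, 0.2, 0.7]
width: 87.7
grasp_force: 0.0
t: 54.95
ee_pos: [481.6, 203.5, 101.2]
orientation: [-3.137, 0.056, -0.004]
ft_force: [-0.8, -0.6, -0.5]
width: 87.5
grasp_force: 0.2
```

```bash
python3 -m pendant '{"grip":[1,1,1,1],"linear":[[1,0,0],[1,0,0],[0,0,0],[0,0,0]],"angular":[[0,0,0],[0,0,0],[0,0,0],[0,0,0]]}'
python3 -m pendant '{"grip":[1,1,1,1],"linear":[[1,0,0],[1,0,0],[0,0,0],[0,0,0]],"angular":[[0,0,0],[0,0,0],[0,0,0],[0,0,0]]}'
python3 -m pendant '{"grip":[1,1,1,1],"linear":[[1,0,0],[0,0,0],[0,0,0],[0,0,0]],"angular":[[0,0,0],[0,0,0],[0,0,0],[0,0,0]]}'
```

```text
t: 55.28
ee_pos: [481.7, 203.3, 101.0]
orientation: [-3.138, 0.058, 0.002]
ft_force: [-7.8, 1.9, 6.1]
width: 87.7
grasp_force: 3.8
t: 55.62
ee_pos: [481.6, 203.2, 100.9]
orientation: [-3.138, 0.058, 0.008]
ft_force: [-16.2, 2.7, 12.3]
width: 87.9
grasp_force: 7.8
t: 55.95
ee_pos: [481.5, 203.1, 100.9]
orientation: [-3.138, 0.058, 0.011]
ft_force: [-19.9, 3.4, 15.5]
width: 87.6
grasp_force: 9.8
```

The box was already seated: force rose with no slide. Retreat and verify squareness with an overhead wrist picture, numerically.

```bash
python3 -m pendant '{"grip":[1,1,1,1,1,1,1,1,1,1,1,1],"linear":[[-4,0,0],[-15,0,0],[0,0,-25],[0,0,-25],[0,0,-25],[0,0,-25],[0,0,-25],[0,0,-25],[0,0,-25],[0,0,-25],[0,0,-10],[0,0,0]],"angular":[[0,0,0],[0,0,0],[0,0,0],[0,0,0],[0,0,0],[0,0,0],[0,0,0],[0,0,0],[0,0,0],[0,0,0],[0,0,0],[0,0,0]]}'
python3 -m pendant '{"grip":[1,1,1,1],"linear":[[25,3,0],[20,0,0],[0,0,0],[0,0,0]],"angular":[[0,0,0],[0,0,0],[0,0,0],[0,0,0]]}'
cat > chk.py <<'E'
from go import *
np.set_printoptions(precision=3,suppress=True)
im,c=grab("wrist","w14"); m=mask(im,(100,90,40),(130,255,255)); k=max(cv2.findContours(m,0,2)[0],key=cv2.contourArea)
a=cv2.approxPolyDP(cv2.convexHull(k),4,True)[:,0]
print("hull",a.tolist()); P=np.array([plane(c,*v,150)[:2] for v in a]); print(P.round(1))
for i in range(len(P)):
    d=P[(i+1)%len(P)]-P[i]; L=np.linalg.norm(d)
    if L>60: print("edge",P[i].round(1),L.round(1),((np.arctan2(d[1],d[0])+np.pi/4)%(np.pi/2)-np.pi/4).round(3))
g=cv2.GaussianBlur(cv2.cvtColor(im,cv2.COLOR_BGR2GRAY),(3,3),0)
for l in cv2.HoughLinesP(cv2.Canny(g,40,120),1,np.pi/720,60,minLineLength=90,maxLineGap=8)[:25]:
    u=l[0];A=plane(c,*u[:2],100);B=plane(c,*u[2:],100);d=B-A; print(u,A[:2].round(0),B[:2].round(0),((np.arctan2(d[1],d[0])+np.pi/4)%(np.pi/2)-np.pi/4).round(3))
print("tcp",cur()[1])
E
python3 chk.py
```

```text
t: 56.95
ee_pos: [468.5, 203.7, 313.6]
orientation: [-3.135, 0.056, -0.012]
ft_force: [0.5, 0.4, -0.5]
width: 87.6
grasp_force: 0.0
t: 57.28
ee_pos: [511.4, 198.2, 309.2]
orientation: [-3.138, 0.058, 0.0]
ft_force: [-0.3, -0.5, 0.5]
width: 88.0
grasp_force: 0.0
hull [[379, 0], [371, 196], [244, 196], [230, 1]]
[[666.4 142.2]
 [492.3 147.5]
 [497.  275. ]
 [670.6 268.9]]
edge [666.4 142.2] 174.2 -0.03
edge [492.3 147.5] 127.7 -0.037
edge [497. 275.] 173.8 -0.035
edge [670.6 268.9] 126.7 -0.033
[117 333 519 333] [297. 477.] [279. -58.] -0.035
[119 327 518 327] [307. 472.] [288. -55.] -0.035
[118 330 488 330] [302. 475.] [285. -16.] -0.035
[194 356 442 356] [256. 380.] [245.  41.] -0.034
[215 321 437 321] [312. 344.] [302.  52.] -0.035
[490 287 580 287] [350. -12.] [ 346. -125.] -0.035
[249  16 366  16] [669. 263.] [664. 147.] -0.039
[502 232 541  13] [426. -17.] [660. -26.] -0.039
[513 230 555   9] [428. -30.] [663. -40.] -0.041
[451 162 469  12] [513.  51.] [664.  45.] -0.038
[425 228 446  23] [434.  75.] [655.  67.] -0.038
[249  24 257 176] [662. 264.] [505. 270.] -0.041
[293 398 459 398] [178. 249.] [170.  12.] -0.033
[368 196 375  27] [477. 143.] [654. 138.] -0.033
[234   3 247 197] [681. 277.] [481. 284.] -0.037
[  0 333 104 333] [303. 634.] [298. 494.] -0.035
[229   2 238 132] [682. 281.] [556. 286.] -0.039
[521 389 634 390] [183. -74.] [ 176. -233.] -0.045
[361 172 364  76] [506. 152.] [608. 148.] -0.031
[247 193 371 193] [485. 284.] [480. 140.] -0.037
[371 196 380   0] [477. 140.] [678. 133.] -0.035
[260 196 370 196] [481. 269.] [477. 141.] -0.037
[459   2 553   2] [673.  55.] [669. -37.] -0.039
[532 334 639 333] [277. -75.] [ 273. -216.] -0.023
[157   1 182 109] [686. 352.] [582. 344.] 0.08
tcp [510.827 198.211 309.383]
```

Box yaw −0.034 vs shaker −0.039: square. Final numeric check of bars, cup, dial and bystanders before handing in.

```bash
python3 - <<'E'
from go import *
np.set_printoptions(precision=1,suppress=True)
im,c=grab("wrist"); h=cv2.cvtColor(im,cv2.COLOR_BGR2HSV); x=h[0:200,225:385]
print("bars",[(b[0]+[225,0],b[1]) for b in blobs(((x[:,:,2]>150)&(x[:,:,1]<60)).astype(np.uint8)*255,15)])
print("caps",[(b[0],b[1],plane(c,*b[0],105)) for b in blobs(mask(im,*ORANGE),100) if 225<b[0][0]<385])
s,cs=grab("scene"); s0=cv2.imread("pics/scene0.png")
for n,cl in(("jar",BLUE),("tip",GREEN)):
    for q in(s0,s): print(n,[b[0] for b in blobs(mask(q,*cl),60) if (150<b[0][0]<215 and 130<b[0][1]<170) or (440<b[0][0]<490 and 220<b[0][1]<270)])
d=cv2.cvtColor(s[182:216,298:332],cv2.COLOR_BGR2GRAY); d1=cv2.cvtColor(cv2.imread("pics/s10.png")[182:216,298:332],cv2.COLOR_BGR2GRAY); print("dial diff",cv2.absdiff(d,d1).max())
w=s[150:262,290:425];hh=cv2.cvtColor(w,cv2.COLOR_BGR2HSV); print("white scene",[(b[0]+[290,150],b[1]) for b in blobs(((hh[:,:,2]>185)&(hh[:,:,1]<40)).astype(np.uint8)*255,4,300)])
k=cv2.cvtColor(s[200:262,190:262],cv2.COLOR_BGR2GRAY)
a=cv2.cvtColor(cv2.imread("pics/s9.png"),cv2.COLOR_BGR2GRAY)[200:262,190:262]; print("cup diff",cv2.absdiff(k,a).max())
E
```

```text
bars [(array([231.3, 120.7]), np.int32(2360)), (array([382.5,   3.5]), np.int32(32)), (array([355.4,  59.1]), np.int32(529)), (array([280.3,  74.2]), np.int32(435)), (array([346.1,  94. ]), np.int32(483)), (array([336.8, 117.5]), np.int32(914))]
caps [(array([309.3,  57.4]), np.int32(2488), array([627.3, 204.7, 105. ])), (array([312.5, 146.7]), np.int32(1782), array([536.4, 205.3, 105. ]))]
jar [array([187.5, 149.5])]
jar [array([187.6, 149.6])]
tip [array([464.5, 247.8])]
tip [array([464.5, 247.8])]
dial diff 16
white scene [(array([373.8, 217.8]), np.int32(28)), (array([382.4, 218.1]), np.int32(27)), (array([374.3, 225.3]), np.int32(30)), (array([400.1, 229.9]), np.int32(8)), (array([370.7, 235. ]), np.int32(24)), (array([401.6, 236.3]), np.int32(10))]
cup diff 16
```

```bash
python3 -c "
from workcell import ctrl
print(ctrl.close_job())"
```

```text
the job is handed in; nothing more can be done
None
```

I handed the job in and got no verdict back; my last checks showed the dial off, all six bars and both caps in the box square in the fence corner, the cup upright on the mat, and the bottle and green-lidded box unmoved.

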